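# Trackball ball in front of the inspection camera

## Robot

A 7-joint arm with a two-finger parallel gripper is mounted at the origin on the work surface. World frame = base frame: x ahead of the robot, y to its left, z up, the work surface at z = 0. Lengths are in m, angles in rad, forces in N, time in s.
With the tool pointing down it reaches from about 0.425 to 0.925 m from the base axis. Payload 6.8 kg.
Tool frame: the origin (TCP) lies on the centre line of the jaws, within the pads' length; the fingertips stand 19 mm ahead of it and the grasp point (between the pads) is the TCP (r.tip_extent is the y of the fingertips in the tool frame, in m); y points along the fingers, z is the direction in which the jaws open and shut, and the axes are right-handed (so a half turn about y gives the same grasp; the last joint's range is limited). The gripper opens to 85 mm and grips with 20 to 120 N. Pads are 22 mm wide; open, the fingers measure 114 mm over their backs; the gripper's body (76 mm by 85 mm) begins 54 mm behind the grasp point. The pads swing forward as they close: fully open they stand 13 mm farther back than shut.
Start: joints at [-1.453, 0.477, 0.022, 1.555, -0.011, 1.109, -0.083], TCP at [0.151, 0.658, 0.25] pointing down, gripper open.
Joint ranges: [-2.96, 2.96], [-0.34, 2.1], [-1.41, 1.46], [0.24, 2.44], [-1.37, 4.51], [0.17, 1.92], [-2.96, 2.96]. Speed limits (rad/s): [2.39, 2.39, 3.14, 3.14, 3.14, 3.14, 3.14].

## Interface

Orientations are given as a rotation vector (axis times angle).
In Python, from bench import r gives the robot as it stands. The module is installed in compiled form; this text tells all that it offers.
- The arm moves only by the tool jog_arm, never from a script. Its argument "motion" is a list of rows, each a list of 3 entries, a list of its own where there are three numbers: the opening, from 0 (shut) to 1 (fully open), then the shift along the tool's x, y, z in m, then the turn, a rotation vector about the tool's x, y, z in degrees. A call has 1 to 10 rows; each row shifts and turns the commanded pose from where the row before left it, along the tool's axes as they then stand; what a row does not reach is not made up. A row lasts 1/12 s, in which the tool goes at most 41.7 mm and 7.16 degrees, less where a joint would pass 70% of its speed; a pose out of reach is approached as far as the arm can. A call with a gripper value outside its range is refused whole. The fingers move at their own pace and stop on an object; "force" is the grip in N (left out, the last holds). Time passes only in rows, so rows that do not move let the fingers close. It gives the time, the measured TCP pose, the force and the opening at its end, in the units of the state.
- r.get_obs(): the state, without advancing time (a new reading comes with each control period).
- r.grab_frame(name): name is "scene" or "top" or "wrist"; returns a dict with "image" (400x640x3 uint8, red, green, blue), "range_z" (400x640 float32, m along the optical axis (not along the pixel's ray), 0 where there is no reading), "fx", "fy", "cx", "cy" (pixels), "xyz" and "orientation" of the camera in the world. Camera axes: x right, y down, z forward; pixel columns grow to the right and rows downward; lengths in m; the calibration is good to about 2 mm. The wrist camera is an equidistant fisheye: a pixel r from the principal point sees the ray r / f radians off the axis. A picture is of the moment at which its call begins.
- r.hand_in(): hands the job in, once; it reports no verdict.
The state is a dict: "clock": time; "joints": joint angles; "qvel": joint speeds; "tau": joint torques, N m; "tcp_pos": TCP position; "orientation": TCP orientation; "contact_force": force on the tool from outside, world axes, zero at the start; "moment": the same for the moment, N m; "grip_width": finger opening in m.
Only numpy, scipy, OpenCV 4.12 (cv2) and the standard library are available. Lean on these libraries where they do the work, as an engineer would, in place of code of your own. Each camera call takes 0.05 s, during which the arm holds its last target.

## Task

I want a picture of the cleaned red trackball ball without anyone touching it: take the black background panel out of the rack, slide it gently into the slot of the inspection stand until it is fully home, and let go of it. Then lift the ball tray by its orange handle and carry it level so that the ball stays in its pocket, leaving everything else on the bench as it is. Finish while still holding the tray: steady and level in mid-air, touching nothing else, the ball on the camera's line of sight half-way between lens and panel, and the handle on the robot's side of that line so that it is out of the picture.

Things in the scene. Friction and masses are not known exactly. Their poses are not given: they have to be found in the camera images.
- panel_black_center (a point): centre of the black background panel, an upright plate 110 wide (its x) x 8 thick (its y) x 150 tall (its z), about 85 g, stiff. It starts standing in one of the three places of the rack, on the rack's 8 mm floor, between wooden guides that reach 53 mm above the bench; the places are 72 mm apart along the panel's thickness, so the tops of its neighbours stand as high. Grip it across the thickness near its top edge.
- slot (a point): centre of the floor of the inspection stand's slot, 12 above the bench. The slot is 118 long (x) x 10 wide (y), its straight black walls reach 36 above this floor and then flare outwards for 10 more (opening about 22 wide there). z is up. The panel is home when it stands on this floor, its lower edge all the way down; its centre is then 75 above this point.
- lens (a point): centre of the front of the camera's lens, 115 above the bench, on a fixed aluminium base plate 12 thick x 110 wide (x) x 365 long (y). The camera looks along this point's +y, level, to the panel's slot; -x is the robot's side. The camera, its ring light (60 diameter) and post stand behind the lens, at most 165 high.
- view_point (a point): where the ball's centre belongs: on the line of sight, 115 above the bench, 115 in front of the lens and 115 from the face of the seated panel. Same axes as the lens. Between lens and panel nothing stands on the base plate.
- tray_handle (a point): centre of the tray's orange handle bar, 12 thick (x) x 62 long (y) x 28 tall (z), held up by two posts at its ends, 58 above the tray's underside. The grey tray is 180 (x) x 90 (y) with a rim 11 high, about 160 g; the handle lies 22 from the tray's middle towards -x and the ball's pocket is 80 from the handle along +x. It starts flat on the bench; z is up. Grip the bar across its thickness from above.
- tray_pocket (a point): the ball centre's place in the tray's pocket, 80 along +x and 35 below the handle's centre, 23 above the tray's underside. The pocket is a flat floor with a round white rim 40 in inner diameter and 5.5 high; the ball rolls up to 7 mm off its centre and climbs out past a tilt of about 40 degrees, earlier if jerked.
- ball_center (a point): centre of the loose red ball, 38 in diameter, 50 g, in the tray's pocket. It must not be touched.
- panel_black: the black background panel; origin at the middle of its lower edge, axes as for its centre.
- tray: the ball tray; origin at the middle of its underside, axes as for the handle.
- ball: the red ball (origin turns with it; use its centre).
- stand: the fixed inspection stand; origin under the view point at bench height, axes as for the lens.
- panel_green_center (a point): centre of the green panel in the rack, same size as the black one; leave it.
- panel_blue_center (a point): centre of the blue panel in the rack, same size as the black one; leave it.
- unit_center (a point): centre of the black trackball unit without its ball, a box 130 x 115 x 50 tall; leave it.
- meter_center (a point): centre of the yellow multimeter lying on the bench, 145 x 76 x 30 tall; leave it.
- cleaner_center (a point): middle of the white cleaner bottle with blue cap, 48 diameter x 115 tall; leave it.
- screwdriver_grip (a point): middle of the handle of the red screwdriver, 170 long, lying on the bench; leave it.
- tin_center (a point): centre of the small aluminium tin, 38 diameter x 26 tall; leave it.

How it is judged:
By the outcome, as a careful person would: the job done as asked, in the order asked, and still so for the second after the job is handed in, while the arm keeps its last pose, push and grip.
It also fails if it takes over 67 s, if anything falls off the work surface, if the arm or the gripper's body presses on something with over 40 N, if the wrist force passes 120 N, or if a joint passes its speed limit or range.

## Working session

There is one attempt and no reset: what is moved stays moved. The work goes in short steps, Python scripts to look and compute and a tool call to move; the robot and the scene stay as the last step left them, time stands still between calls to the robot, and variables do not carry over. Pictures are saved under pics/ and viewed, and the job is handed in when it is done.

Besides the shell and the picture viewer there is one more tool, called after "Request:" by a JSON object that holds its "method" and its "body". jog_arm: Moves the arm, as the interface text tells. Its arguments: {"type":"object","properties":{"motion":{"type":"array","items":{"type":"array"}},"force":{"type":"number"}},"required":["motion"]}

```bash
mkdir -p pics
python3 - <<'E'
from bench import r
import cv2, numpy as np
o=r.get_obs()
for k in o: print(k,np.round(o[k],4))
for n in("scene","top","wrist"):
    f=r.grab_frame(n); cv2.imwrite(f"pics/{n}0.png",f["image"][:,:,::-1])
    np.savez(f"{n}0.npz",**f)
    print(n,{k:np.round(f[k],4) for k in f if k not in("image","range_z")})
print(r.tip_extent)
E
```

```text
clock 0.0
joints [-1.4531  0.4778  0.0223  1.5564 -0.0115  1.1093 -0.0831]
qvel [ 0.0016 -0.0019 -0.0017 -0.0002  0.0009 -0.0006 -0.0018]
tau [-1.00000e-04 -5.96472e+01  1.60790e+00 -2.81193e+01  1.25000e-02
  9.60000e-03 -0.00000e+00]
tcp_pos [0.151  0.6573 0.2493]
orientation [-1.5654  0.1774 -0.1772]
contact_force [ 0.7157 -0.8376 -0.0361]
moment [-0.0135  0.029   0.0166]
grip_width 0.0854
scene {'fx': np.float64(509.9807), 'fy': np.float64(509.9807), 'cx': np.float64(331.3475), 'cy': np.float64(204.1651), 'xyz': array([1.2716, 0.8815, 0.8512]), 'orientation': array([-0.8235, -2.3996,  1.3094])}
top {'fx': np.float64(466.2502), 'fy': np.float64(466.2502), 'cx': np.float64(312.2753), 'cy': np.float64(194.5347), 'xyz': array([ 0.3497, -0.0666,  1.2879]), 'orientation': array([-2.1144,  2.1126, -0.1982])}
wrist {'fx': np.float64(309.7069), 'fy': np.float64(309.7069), 'cx': np.float64(317.4538), 'cy': np.float64(199.8263), 'xyz': array([0.0812, 0.6734, 0.3725]), 'orientation': array([2.271 , 1.81  , 0.2608])}
0.019
```

View pics/scene0.png

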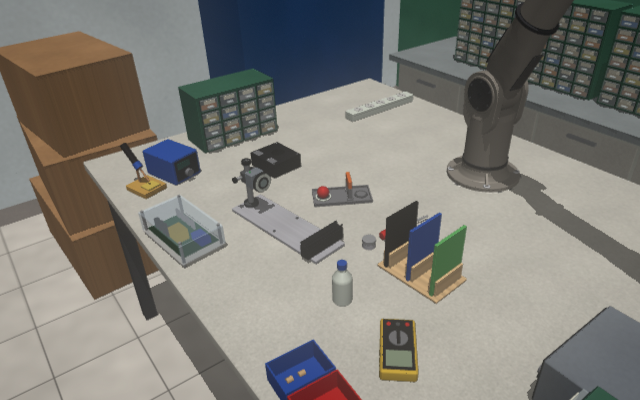

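View pics/top0.png

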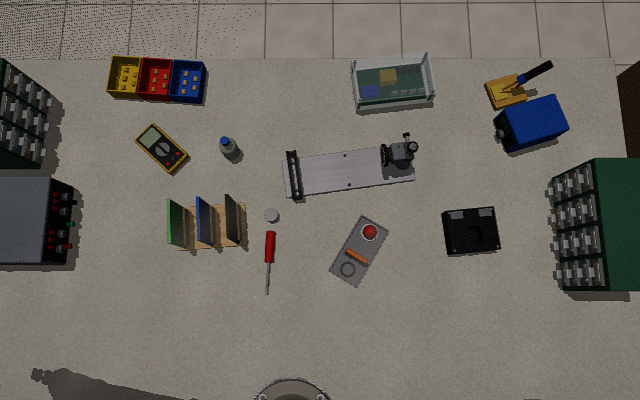

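View pics/wrist0.png

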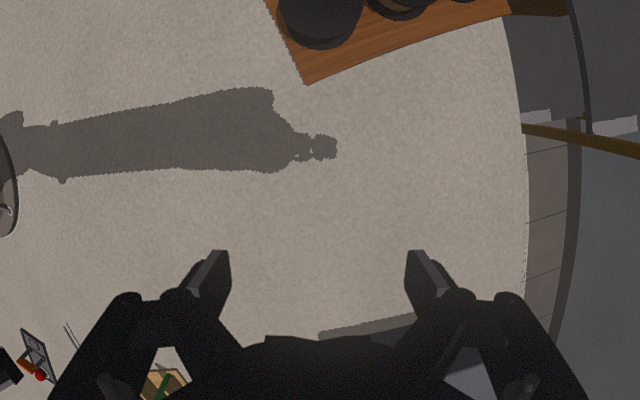

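The scene view shows the rack with the black panel nearest the stand. The top view has the rack at about (205,225), the black panel's top at about (233,218), the stand's slot at (293,174), the lens around (383,155) and the tray at (359,250) with its handle at (357,257) and the ball at (370,232). Next I'll measure using the depth images.

```bash
cat > h.py <<'E'
import numpy as np, cv2
from scipy.spatial.transform import Rotation as R
def load(n): return dict(np.load(n))
def cloud(f):
    v,u=np.mgrid[0:400,0:640]; z=f["range_z"]
    p=np.stack([(u-f["cx"])/f["fx"]*z,(v-f["cy"])/f["fy"]*z,z],-1)
    w=p@R.from_rotvec(f["orientation"]).as_matrix().T+f["xyz"]
    w[z==0]=np.nan
    return w
def proj(f,P):
    c=(np.atleast_2d(P)-f["xyz"])@R.from_rotvec(f["orientation"]).as_matrix()
    return np.c_[c[:,0]/c[:,2]*f["fx"]+f["cx"],c[:,1]/c[:,2]*f["fy"]+f["cy"]]
E
python3 - <<'E'
from h import *
t=load("top0.npz");s=load("scene0.npz")
I=t["image"][:,:,::-1]
def crop(I,u0,v0,u1,v1,k,n): 
    cv2.imwrite("pics/"+n,cv2.resize(I[v0:v1,u0:u1],None,fx=k,fy=k,interpolation=cv2.INTER_CUBIC))
crop(I,150,120,310,240,5,"t_rack.png")
crop(I,270,120,430,240,5,"t_stand.png"); crop(I,320,205,400,290,7,"t_tray.png")
crop(s["image"][:,:,::-1],220,140,380,260,5,"s_stand.png")
W=cloud(t)
for q in [(233,218),(206,220),(176,222),(293,174),(340,170),(357,257),(370,232),(272,215),(230,150),(348,275)]:
    print(q,np.round(W[q[1],q[0]],4))
W=cloud(s)
for q in [(405,215),(425,230),(322,190),(349,180),(262,180),(320,240),(360,200)]:
    print(q,np.round(W[q[1],q[0]],4))
E
```

```text
(233, 218) [0.5253 0.1499 0.0977]
(206, 220) [0.5209 0.2208 0.0924]
(176, 222) [0.5137 0.2943 0.1061]
(293, 174) [0.665  0.001  0.0044]
(340, 170) [ 0.6745 -0.1317  0.0126]
(357, 257) [ 0.4272 -0.1701  0.0753]
(370, 232) [ 0.4963 -0.2093  0.0382]
(272, 215) [0.5445 0.0564 0.0246]
(230, 150) [0.7141 0.1683 0.077 ]
(348, 275) [ 0.3831 -0.1507  0.0079]
(405, 215) [0.5182 0.1618 0.1433]
(425, 230) [0.5195 0.2308 0.1376]
(322, 190) [ 0.5076 -0.2007  0.038 ]
(349, 180) [ 0.4481 -0.1433  0.0773]
(262, 180) [ 0.6925 -0.2285  0.1296]
(320, 240) [0.6659 0.0062 0.045 ]
(360, 200) [ 0.4295 -0.1136  0.0135]
```

```bash
cat > m.py <<'E'
from h import *
t=load("top0.npz");s=load("scene0.npz")
A=[]
for f in(t,s):
    W=cloud(f).reshape(-1,3);C=f["image"].reshape(-1,3).astype(int)
    A.append((W,C))
def sel(i,lo,hi,fn=None):
    W,C=A[i]
    m=np.all((W>lo)&(W<hi),1)
    if fn is not None:m&=fn(C[:,0],C[:,1],C[:,2])
    return W[m],C[m]
def rect(p): return cv2.minAreaRect((p[:,:2]*1000).astype(np.float32))
red=lambda r,g,b:(r>100)&(g<60)&(b<60)
orange=lambda r,g,b:(r>130)&(g>60)&(b<70)&(r-g>40)
if __name__=="__main__":
  for i in(0,1):
    print("cam",i)
    p,_=sel(i,[.2,-.35,.01],[.6,.0,.12],orange);print("orange",len(p),p.mean(0).round(4) if len(p) else 0,p.max(0).round(4)); print(rect(p[p[:,2]>.06]))
    p,_=sel(i,[.2,-.35,.01],[.6,.0,.12],red)
    from scipy.optimize import least_squares
    s0=least_squares(lambda c:np.linalg.norm(p-c,axis=1)-.019,p.mean(0)-[0,0,.01],loss="soft_l1",f_scale=.002);print("ball",len(p),s0.x.round(4))
    p,_=sel(i,[.2,-.35,.003],[.55,-.02,.014],lambda r,g,b:(r<150));print("tray",len(p),rect(p))
    p,c=sel(i,[.2,.1,.1],[.6,.5,.2]);print("panels top",len(p))
    dark=c.max(1)<75; q=p[dark];print("black",len(q),q.mean(0).round(4),rect(q),q[:,2].max())
    q2=q[q[:,2]>.153];print("black top",len(q2),len(q2) and (q2.mean(0).round(4),rect(q2)))
    p,c=sel(i,[.4,-.05,.03],[.7,.25,.08],lambda r,g,b:(r<80));print("slot walls",len(p),rect(p),p[:,2].max(),np.histogram(p[:,2],8))
    p,c=sel(i,[.4,-.35,.008],[.7,.15,.017],lambda r,g,b:(r>90));print("plate",len(p),rect(p),np.median(p[:,2]))
E
python3 m.py
```

```text
cam 0
orange 72 [ 0.4313 -0.1695  0.0719] [ 0.4481 -0.1447  0.0783]
((431.48272705078125, -169.216064453125), (56.299781799316406, 8.419981956481934), 59.50790786743164)
ball 79 [ 0.4985 -0.2067  0.0235]
tray 3153 ((375.2872314453125, -185.2152862548828), (348.06207275390625, 329.7261962890625), 0.15529699623584747)
panels top 1143
black 876 [0.5151 0.2217 0.1349] ((516.4825439453125, 224.43174743652344), (110.32794952392578, 151.44825744628906), 4.695066928863525) 0.16187445775000886
black top 231 (array([0.5202, 0.1847, 0.1572]), ((516.7642822265625, 222.12353515625), (108.83741760253906, 146.03627014160156), 5.246129035949707))
slot walls 730 ((570.8453979492188, 100.55476379394531), (129.14651489257812, 321.9593811035156), 30.53261947631836) 0.07994776912853285 (array([ 44,  38, 122, 230, 178,  41,  46,  31]), array([0.03003378, 0.03627303, 0.04251228, 0.04875153, 0.05499078,
       0.06123002, 0.06746927, 0.07370852, 0.07994777]))
plate 2548 ((550.6810302734375, -97.18634033203125), (298.2731018066406, 484.7452392578125), 0.05624305084347725) 0.012083045915963098
cam 1
orange 103 [ 0.4821 -0.1859  0.0469] [ 0.5183 -0.1367  0.0773]
((434.9499206542969, -164.7235107421875), (63.128013610839844, 6.452363967895508), 57.953914642333984)m.py:21: RuntimeWarning: Mean of empty slice.
  s0=least_squares(lambda c:np.linalg.norm(p-c,axis=1)-.019,p.mean(0)-[0,0,.01],loss="soft_l1",f_scale=.002);print("ball",len(p),s0.x.round(4))
  ret = um.true_divide(
Traceback (most recent call last):
  File "m.py", line 21, in <module>
    s0=least_squares(lambda c:np.linalg.norm(p-c,axis=1)-.019,p.mean(0)-[0,0,.01],loss="soft_l1",f_scale=.002);print("ball",len(p),s0.x.round(4))
ValueError: Initial guess is outside of provided bounds
```

View pics/t_rack.png

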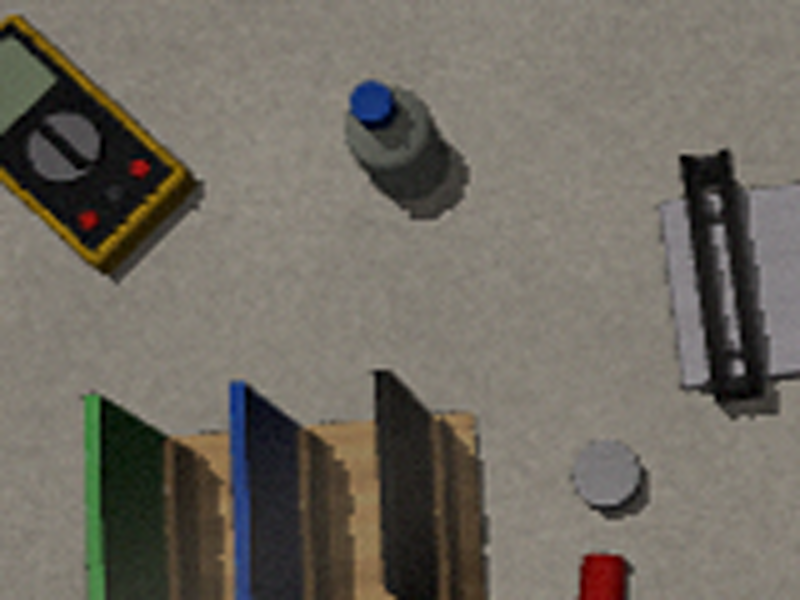

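View pics/t_stand.png

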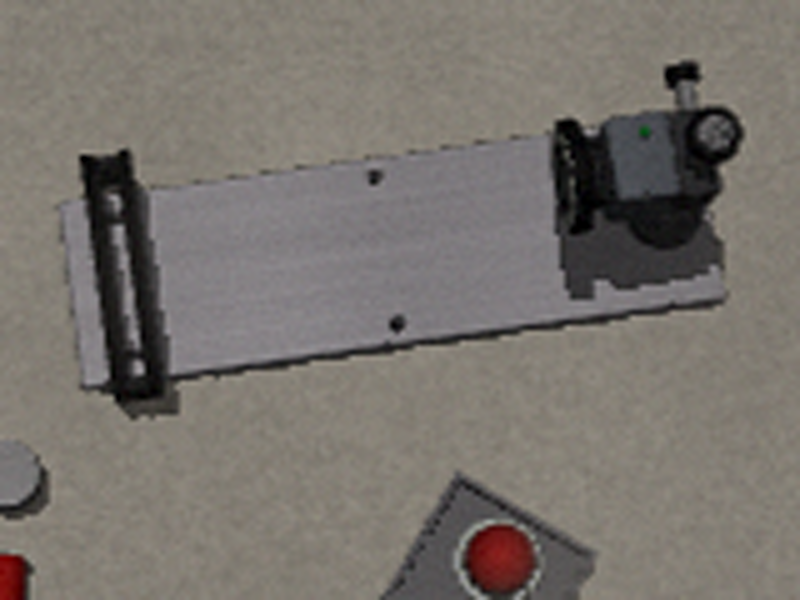

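View pics/t_tray.png

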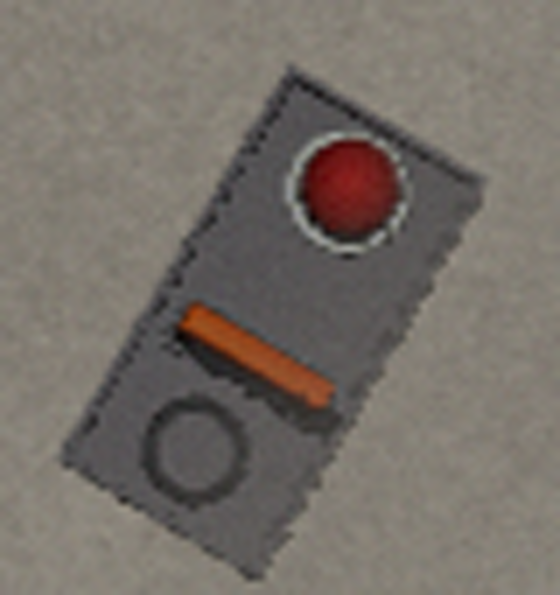

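View pics/s_stand.png

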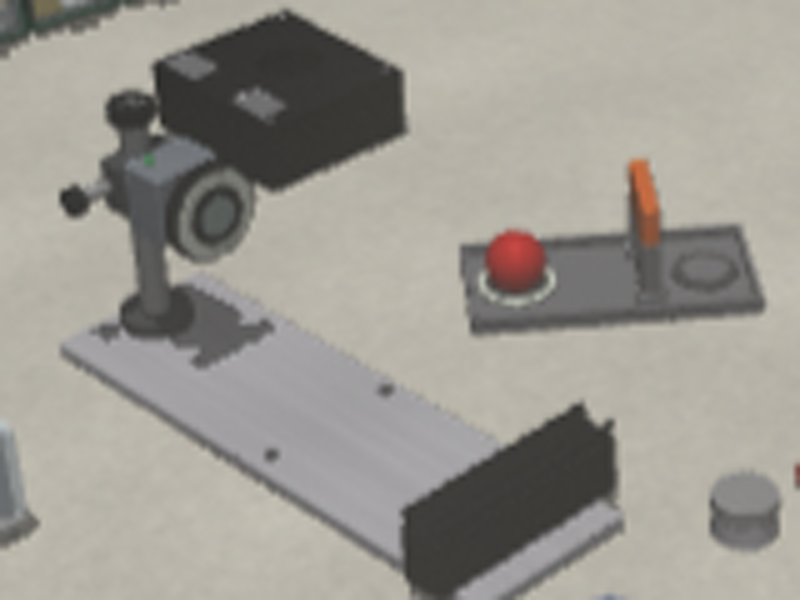

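The crops show the plate's corners, the black slot and flare with the metal slot floor visible inside, the ball in its white rim, and the orange bar at about 30° yaw. I need contrast-stretched crops of the panel's top edge, plus plane fits.

Run:
```python
from h import *
t=load("top0.npz");s=load("scene0.npz")
def crop(f,u0,v0,u1,v1,k,n):
    I=f["image"][v0:v1,u0:u1,::-1].astype(float)
    I=np.clip(255*(I/255)**.5,0,255).astype(np.uint8)
    I=cv2.resize(I,None,fx=k,fy=k,interpolation=cv2.INTER_NEAREST)
    for u in range(u0,u1,10): cv2.putText(I,str(u),((u-u0)*k,10),0,.35,(0,255,255),1);cv2.line(I,((u-u0)*k,0),((u-u0)*k,4),(0,255,255),1)
    for v in range(v0,v1,10): cv2.putText(I,str(v),(0,(v-v0)*k+4),0,.35,(0,255,255),1)
    cv2.imwrite("pics/"+n,I)
crop(t,155,185,255,255,8,"c_rack.png")
crop(s,370,195,475,300,7,"c_rack_s.png")
crop(t,275,140,325,210,8,"c_slot.png")
crop(s,290,210,360,270,10,"c_slot_s.png")
```

```text
(no output)
```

View pics/c_rack.png

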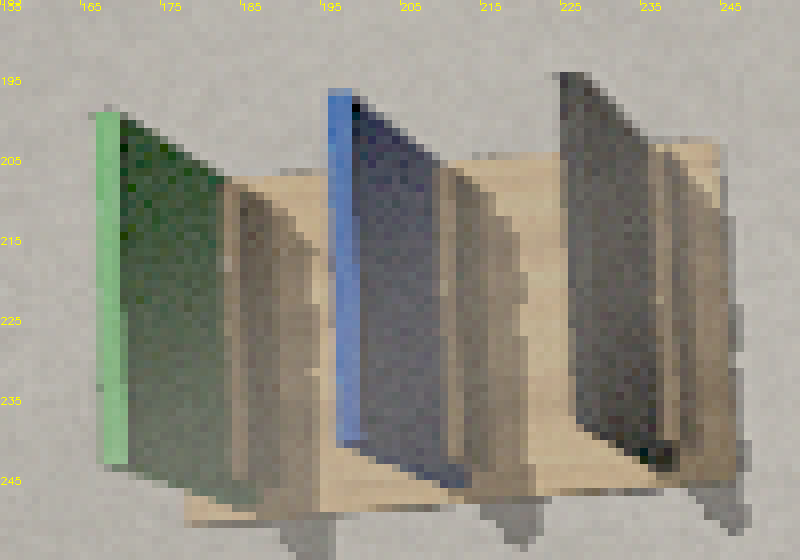

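View pics/c_rack_s.png

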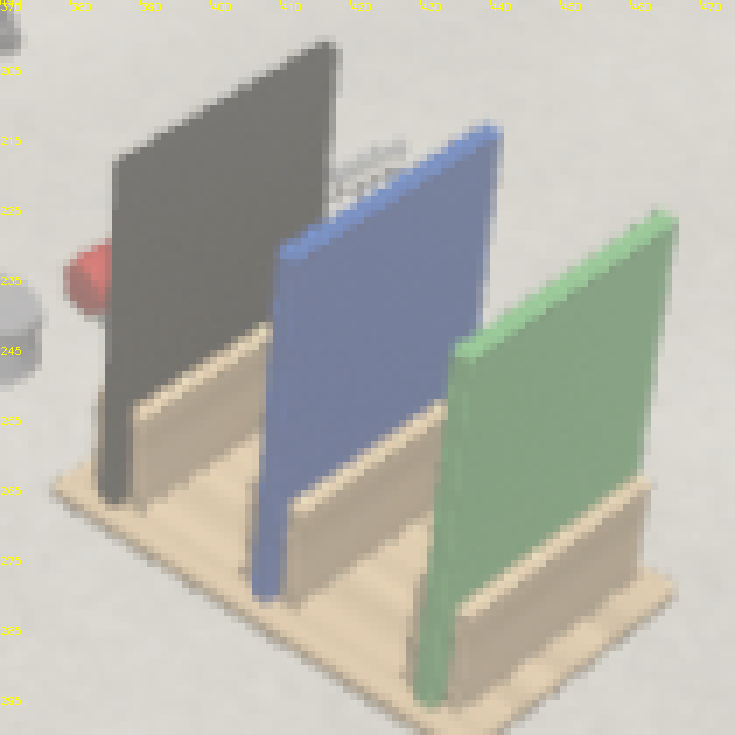

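View pics/c_slot.png

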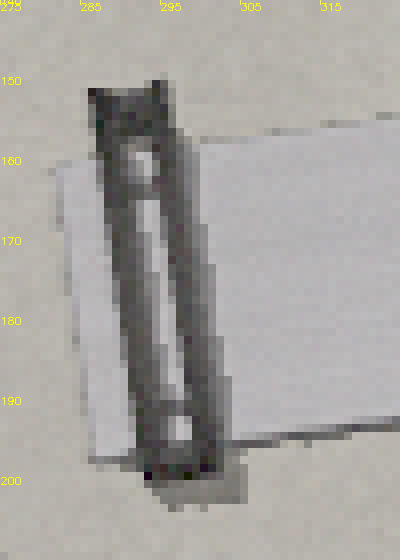

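View pics/c_slot_s.png

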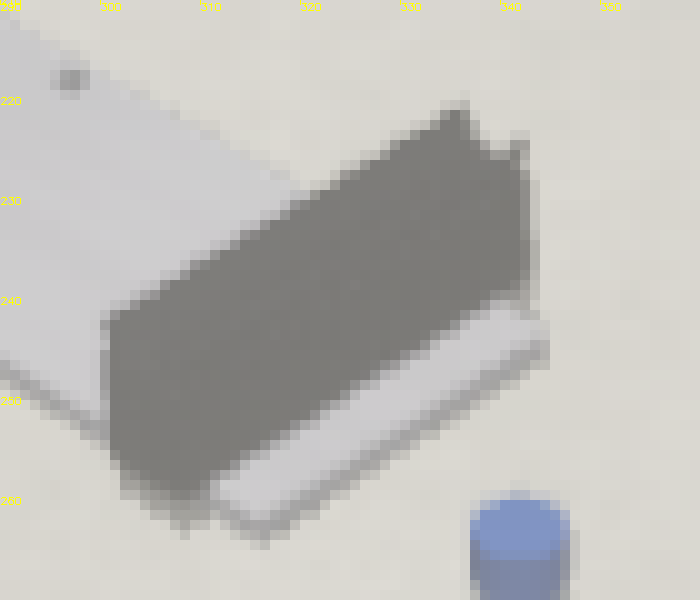

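```bash
cat >> h.py <<'E'
def ray(f,uv,z):
    uv=np.atleast_2d(uv).astype(float)
    d=np.c_[(uv[:,0]-f["cx"])/f["fx"],(uv[:,1]-f["cy"])/f["fy"],np.ones(len(uv))]@R.from_rotvec(f["orientation"]).as_matrix().T
    return f["xyz"]+d*((z-f["xyz"][2])/d[:,2])[:,None]
E
python3 - <<'E'
from h import *
t=load("top0.npz");s=load("scene0.npz")
np.set_printoptions(precision=4,suppress=True)
h=.5
def T(l,z): print(ray(t,np.array(l)-h,z)[:,:2].tolist().__repr__() if 0 else ray(t,np.array(l)-h,z)[:,:2].round(4).tolist())
def S(l,z): print(ray(s,np.array(l)-h,z)[:,:2].round(4).tolist())
print("plate top: LU LD RD edgeU1 U2");T([(282.2,160),(286.2,197.7),(414.8,178.8),(299,157.6),(380,147.4)],.012)
print("plate scene: near-left corner(310.. ),right"); S([(316,263),(344.5,243)],.012)
print("slot wall tops z=58 (outer UL UR LL LR)");T([(286,151),(296,150.3),(293,199.5),(303,199)],.058)
print("slot floor z12: UL UR LL LR");T([(291.7,158.5),(295,158.5),(296,194.5),(299,194.5)],.012)
print("slot scene top corners near wall L, R(near), far R"); S([(300,242),(335.5,220.5),(342,224.5)],.058)
print("green top");T([(167,198.6),(170,198.8),(168,243),(171,243)],.158)
print("blue top");T([(196,196),(199,196),(197.1,240.9),(200,240.9)],.158)
print("black top");T([(224.4,194.2),(228,194.4),(227.1,238.8)],.158)
print("black S top: L R");S([(386.1,217.6),(417.1,200.7),(418.3,201.5)],.158)
print("blue S: Lfar Lnear Rnear Rfar");S([(410,229.6),(411.8,232.3),(441.5,214.5),(440,212.3)],.158)
print("green S");S([(434.6,244.1),(437.2,246),(466.8,227.5),(464,224.7)],.158)
print("handle top z? ");T([(347,248),(344.8,251.5),(366.5,263.8),(368,260)],.072)
print("tray outer z11");T([(361.5,214.3),(389.4,231),(328.7,271),(356.8,288)],.011)
from m import sel
for i in (0,1):
    p,c=sel(i,[.4,.13,.065],[.6,.18,.15],lambda r,g,b:np.maximum(r,np.maximum(g,b))<90)
    A=np.c_[p[:,0],p[:,2],np.ones(len(p))];k=np.ones(len(p),bool)
    for _ in range(6):
        x=np.linalg.lstsq(A[k],p[k,1],rcond=None)[0];e=p[:,1]-A@x;k=abs(e)<.004
    print("black face cam",i,len(p),k.sum(),"y at (.52,.1):",x@[.52,.1,1],"slopes",x, "xrange",np.percentile(p[k,0],[.5,99.5]),p[k,2].max())
E
```

```text
plate top: LU LD RD edgeU1 U2
[[0.7055, 0.0331], [0.5966, 0.0204], [0.6506, -0.3398], [0.7125, -0.0145], [0.7423, -0.2447]]
plate scene: near-left corner(310.. ),right
[[0.7063, 0.04], [0.5973, 0.02]]
slot wall tops z=58 (outer UL UR LL LR)
[[0.7182, 0.0195], [0.7202, -0.008], [0.5828, -0.0011], [0.5842, -0.028]]
slot floor z12: UL UR LL LR
[[0.7099, 0.0062], [0.7098, -0.0031], [0.6057, -0.0069], [0.6057, -0.0153]]
slot scene top corners near wall L, R(near), far R
[[0.7204, -0.0076], [0.5911, -0.0265], [0.5889, -0.0007]]
green top
[[0.5661, 0.3056], [0.5656, 0.2981], [0.4563, 0.2962], [0.4563, 0.2889]]
blue top
[[0.5727, 0.234], [0.5727, 0.2265], [0.4615, 0.2256], [0.4615, 0.2186]]
black top
[[0.5772, 0.1637], [0.5767, 0.1547], [0.4666, 0.1528]]
black S top: L R
[[0.5758, 0.1543], [0.4658, 0.1478], [0.4661, 0.1523]]
blue S: Lfar Lnear Rnear Rfar
[[0.5659, 0.2247], [0.5701, 0.2347], [0.4643, 0.2278], [0.4601, 0.2191]]
green S
[[0.5622, 0.2975], [0.5628, 0.3058], [0.4589, 0.3005], [0.4553, 0.2892]]
handle top z? 
[[0.4519, -0.1435], [0.4428, -0.1377], [0.4112, -0.1933], [0.421, -0.1974]]
tray outer z11
[[0.55, -0.1887], [0.5036, -0.2643], [0.3949, -0.0972], [0.35, -0.1723]]
black face cam 0 244 240 y at (.52,.1): 0.14987046015182695 slopes [0.0838 0.0007 0.1062] xrange [0.4682 0.5756] 0.14974357927970172
black face cam 1 794 767 y at (.52,.1): 0.15954826625306417 slopes [0.0832 0.0053 0.1158] xrange [0.4691 0.5792] 0.14999169603025997
```

```bash
cat >> h.py <<'E'
from scipy.ndimage import map_coordinates
def edge(f,a,b,z,w=2.5,n=60):
    """subpixel straight edge near pixel-index segment a-b, lifted to height z: returns 2 world pts"""
    I=cv2.GaussianBlur(f["image"].astype(np.float32).mean(2),(0,0),.7)
    a=np.array(a,float);b=np.array(b,float);d=(b-a)/np.linalg.norm(b-a);nn=np.array([-d[1],d[0]])
    P=[];o=np.arange(-w,w+.01,.1)
    for k in np.linspace(.05,.95,n):
        c=a+(b-a)*k; q=c+o[:,None]*nn
        v=map_coordinates(I,[q[:,1],q[:,0]],order=1);g=np.abs(np.gradient(v)); g=g**2
        P.append(c+nn*(g*o).sum()/(g.sum()+1e-9))
    P=np.array(P,np.float32)
    vx,vy,x0,y0=cv2.fitLine(P,cv2.DIST_HUBER,0,.01,.01).ravel()
    D=np.array([vx,vy]);X=np.array([x0,y0])
    return ray(f,[X+D*((a-X)@D),X+D*((b-X)@D)],z)[:,:2]
E
python3 - <<'E'
from h import *
t=load("top0.npz");s=load("scene0.npz")
def show(n,f,a,b,z):
    p=edge(f,np.array(a)-.5,np.array(b)-.5,z);e=p[0]-p[1]
    ang=np.degrees(np.arctan2(e[1],e[0]));print(n,p.round(4).tolist(),"ang",ang.round(2), "long" if abs(ang)>45 else "")
show("plate left",t,(282.6,163),(285.8,195),.012)
show("plate low",t,(310,193.8),(412,179.3),.012)
show("plate up",t,(302,157.2),(378,147.6),.012)
show("wallLout",t,(287,155),(293,196),.058)
show("wallRout",t,(297.5,156),(303,196),.058)
show("floorL",t,(292.4,166),(295.7,190),.012)
show("floorR",t,(294.8,166),(298.3,190),.012)
show("S far top",s,(302,240.5),(333,222.5),.058)
show("S plate end top",s,(318,261.5),(343,244.5),.012)
show("blackS top",s,(389,216),(415,202),.158)
show("blackT left",t,(224.6,197),(226.8,236),.158)
show("greenT L",t,(167.1,201),(168,240),.158)
show("blueT L",t,(196.1,199),(197.1,238),.158)
show("greenT R",t,(170.1,201),(171,240),.158)
show("blueT R",t,(199.2,199),(200,238),.158)
h=8
I=t["image"][145:205,280:308].mean(2).astype(int)
for v in (160,165,170,175,180,185,190,195): print(v,t["image"][v,282:308].mean(1).astype(int))
E
```

```text
plate left [[0.6965, 0.0331], [0.6046, 0.0192]] ang 8.63 
plate low [[0.6053, -0.0463], [0.6461, -0.3322]] ang 98.14 long
plate up [[0.7117, -0.0233], [0.745, -0.2387]] ang 98.77 long
wallLout [[0.7066, 0.018], [0.5921, 0.0012]] ang 8.36 
wallRout [[0.7042, -0.014], [0.5927, -0.0302]] ang 8.26 
floorL [[0.6882, 0.0021], [0.6189, -0.0081]] ang 8.41 
floorR [[0.6877, -0.0017], [0.6184, -0.0122]] ang 8.57 
S far top [[0.7132, -0.0082], [0.6017, -0.0243]] ang 8.25 
S plate end top [[0.6994, 0.0411], [0.6054, 0.0258]] ang 9.2 
blackS top [[0.5664, 0.1548], [0.473, 0.1467]] ang 4.94 
blackT left [[0.5702, 0.1626], [0.4734, 0.1544]] ang 4.86 
greenT L [[0.56, 0.3009], [0.4636, 0.2957]] ang 3.04 
blueT L [[0.5651, 0.2317], [0.4686, 0.229]] ang 1.58 
greenT R [[0.5601, 0.2987], [0.4636, 0.2905]] ang 4.87 
blueT R [[0.5651, 0.2271], [0.4685, 0.2193]] ang 4.59 
160 [110 108 126 131 128  62  14  19  28  55  86 131  59  14  19  36  61  77
 140 134 131 126 129 129 131 125]
165 [ 94 132 128 126 131 121  16  20  17  39  84 139 126  25  27  27  39  80
 134 132 126 130 130 132 132 129]
170 [124 116 133 134 135 129  91  17  23  34  51  82 124  87  21  25  35  59
  79 135 127 126 127 125 123 124]
175 [118  96 122 131 134 132 125  62  24  23  32  66  84 127  61  23  25  38
  61  82 134 133 129 132 129 134]
180 [127 119 109 137 138 134 138 122  19  26  30  35  83 138 118  20  25  32
  43  81 129 127 128 128 126 127]
185 [125 123 119 115 129 128 131 126  90  24  29  27  39  80 127  83  19  24
  29  45  77 136 133 131 134 130]
190 [121 126 119 100 128 131 136 136 125  62  22  19  31  24  31  50  25  23
  21  33  54  76 133 135 132 132]
195 [126 121 127 120 111 137 136 136 140 123  13  15  19  19  48  50  31  20
  19  11  31  43  37  29  31  31]
```

```bash
cat > plan.py <<'E'
from h import *
from bench import r
def axes():
    o=r.get_obs();M=R.from_rotvec(o["orientation"]).as_matrix();return o,M
def goal(p,yaw_jaw,flip=False):
    """down-pointing tool; tool z (jaw axis) horizontal at world angle yaw_jaw deg"""
    a=np.radians(yaw_jaw+(180 if flip else 0));z=np.array([np.cos(a),np.sin(a),0]);y=np.array([0,0,-1.]);x=np.cross(y,z)
    return np.array(p),np.c_[x,y,z]
def plan(p,yaw,n=None,flip=False):
    o,M=axes();P,G=goal(p,yaw,flip)
    rot=np.degrees(R.from_matrix(M.T@G).as_rotvec());d=P-o["tcp_pos"]
    print("t",round(o["clock"],2),"tcp",o["tcp_pos"].round(4),"jaw ang",np.degrees(np.arctan2(M[1,2],M[0,2])).round(2),"tilt",M[2].round(3))
    print("turn tool deg",rot.round(2),"| shift now-axes",(M.T@d).round(4),"| shift after-turn axes",(G.T@d).round(4),"dist",np.linalg.norm(d).round(3))
E
python3 - <<'E'
from plan import *
plan((.521,.155,.25),94.85); plan((.521,.155,.25),94.85,flip=True)
E
```

```text
t 0.15 tcp [0.1511 0.6575 0.2496] jaw ang 77.07 tilt [ 0.    -1.    -0.001]
turn tool deg [ 8.000e-02 -1.778e+01 -1.000e-02] | shift now-axes [ 4.730e-01  2.000e-04 -4.069e-01] | shift after-turn axes [ 3.261e-01 -4.000e-04 -5.319e-01] dist 0.624
t 0.15 tcp [0.1511 0.6575 0.2496] jaw ang 77.07 tilt [ 0.    -1.    -0.001]
turn tool deg [1.0000e-02 1.6222e+02 1.1000e-01] | shift now-axes [ 4.730e-01  2.000e-04 -4.069e-01] | shift after-turn axes [-3.261e-01 -4.000e-04  5.319e-01] dist 0.624
```

Request:
{"method": "jog_arm", "body": {"motion": [[1,[0.0237,0,-0.0203],[0,0,0]],[1,[0.0237,0,-0.0203],[0,0,0]],[1,[0.0237,0,-0.0203],[0,0,0]],[1,[0.0237,0,-0.0203],[0,0,0]],[1,[0.0237,0,-0.0203],[0,0,0]],[1,[0.0237,0,-0.0203],[0,0,0]],[1,[0.0237,0,-0.0203],[0,0,0]],[1,[0.0237,0,-0.0203],[0,0,0]],[1,[0.0237,0,-0.0203],[0,0,0]],[1,[0.0237,0,-0.0203],[0,0,0]]]}}

```text
clock: 0.98
tcp_pos: [0.3372, 0.4054, 0.2502]
orientation: [-1.564, 0.177, -0.177]
contact_force: [0.0, 0.1, -0.7]
grip_width: 0.0855
```

Request:
{"method": "jog_arm", "body": {"motion": [[1,[0.0237,0,-0.0203],[0,0,0]],[1,[0.0237,0,-0.0203],[0,0,0]],[1,[0.0237,0,-0.0203],[0,0,0]],[1,[0.0237,0,-0.0203],[0,0,0]],[1,[0.0237,0,-0.0203],[0,0,0]],[1,[0.0237,0,-0.0203],[0,0,0]],[0.6,[0.0237,0,-0.0203],[0,0,0]],[0.6,[0.0237,0,-0.0203],[0,0,0]],[0.6,[0.0237,0,-0.0203],[0,0,0]],[0.6,[0.0237,0,-0.0203],[0,0,0]]]}}

```text
clock: 1.82
tcp_pos: [0.5227, 0.1546, 0.2502]
orientation: [-1.564, 0.177, -0.177]
contact_force: [0.4, 0.5, -0.0]
grip_width: 0.0513
```

Request:
{"method": "jog_arm", "body": {"motion": [[0.6,[0,0,0],[0,-6,0]],[0.6,[0,0,0],[0,-6,0]],[0.6,[0,0,0],[0,-5.8,0]],[0.6,[0,0,0],[0,0,0]],[0.6,[0,0,0],[0,0,0]]]}}

```text
clock: 2.23
tcp_pos: [0.522, 0.156, 0.2501]
orientation: [-1.57, -0.064, 0.065]
contact_force: [1.0, 0.5, 0.1]
grip_width: 0.0515
```

Run:
```python
from plan import *
plan((.521,.155,.14),94.85)
o=r.get_obs();print(o["joints"].round(3),o["contact_force"].round(2),o["grip_width"])
f=r.grab_frame("wrist"); np.savez("w1.npz",**f); cv2.imwrite("pics/w1.png",f["image"][:,:,::-1]);print(f["xyz"],f["orientation"])
```

```text
t 2.23 tcp [0.522  0.156  0.2501] jaw ang 94.69 tilt [-0. -1.  0.]
turn tool deg [-0.   -0.16 -0.02] | shift now-axes [-0.0011  0.1101 -0.0009] | shift after-turn axes [-0.0011  0.1101 -0.0009] dist 0.11
[-0.609  0.265  0.245  1.882 -0.076  1.004  1.322] [0.96 0.48 0.06] 0.051489365016236875
[0.45067067 0.14971731 0.37322805] [1.98527707 2.15580569 0.31223617]
```

View pics/w1.png

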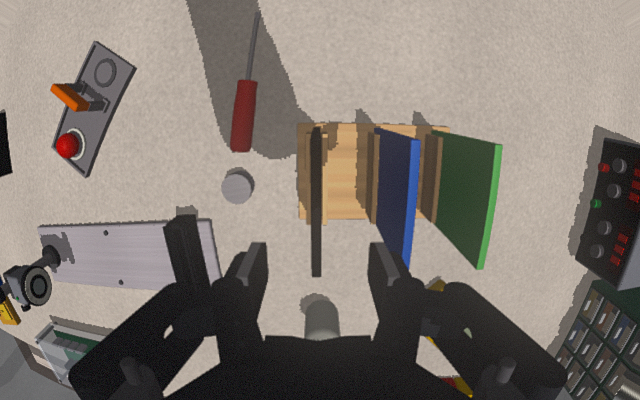

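The wrist view shows the black panel (column 317) centred between the pads (267 and 370). Next I descend and grip.

Request:
{"method": "jog_arm", "body": {"motion": [[0.6,[-0.001,0.02,-0.001],[0,0,0]],[0.6,[0,0.02,0],[0,0,0]],[0.6,[0,0.02,0],[0,0,0]],[0.6,[0,0.02,0],[0,0,0]],[0.6,[0,0.02,0],[0,0,0]],[0.6,[0,0.01,0],[0,0,0]],[0.4,[0,0,0],[0,0,0]],[0.2,[0,0,0],[0,0,0]],[0.1,[0,0,0],[0,0,0]],[0,[0,0,0],[0,0,0]]], "force": 40}}

```text
clock: 3.12
tcp_pos: [0.5222, 0.1553, 0.1417]
orientation: [-1.569, -0.068, 0.064]
contact_force: [-0.5, 0.8, -1.2]
grip_width: 0.0075
```

Request:
{"method": "jog_arm", "body": {"motion": [[0,[0,0,0],[0,0,0]],[0,[0,0,0],[0,0,0]],[0,[0,0,0],[0,0,0]],[0,[0,0,0],[0,0,0]],[0,[0,0,0],[0,0,0]]], "force": 40}}

```text
clock: 3.53
tcp_pos: [0.5222, 0.1553, 0.1416]
orientation: [-1.569, -0.068, 0.065]
contact_force: [-0.4, 0.0, 7.0]
grip_width: 0.0074
```

Run:
```python
from plan import *
plan((.521,.155,.25),94.85)
o=r.get_obs();print(o["contact_force"].round(2),o["moment"].round(2),o["grip_width"])
f=r.grab_frame("wrist"); cv2.imwrite("pics/w2.png",f["image"][:,:,::-1])
```

```text
t 3.53 tcp [0.5222 0.1553 0.1416] jaw ang 94.85 tilt [ 0.002 -1.     0.001]
turn tool deg [-0.05 -0.    0.13] | shift now-axes [-1.000e-03 -1.084e-01 -1.000e-04] | shift after-turn axes [-0.0013 -0.1084 -0.0002] dist 0.108
[-0.42  0.03  6.97] [-0.09  0.12  0.02] 0.007351750696072585
```

View pics/w2.png

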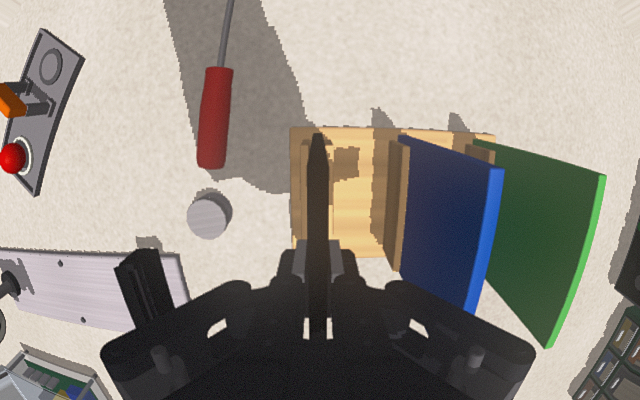

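Gripped: width is 7.4 mm and the panel sits between the pads at column 318. Next I lift it straight up.

Request:
{"method": "jog_arm", "body": {"motion": [[0,[0,-0.006,0],[0,0,0]],[0,[0,-0.012,0],[0,0,0]],[0,[0,-0.02,0],[0,0,0]],[0,[0,-0.02,0],[0,0,0]],[0,[0,-0.02,0],[0,0,0]],[0,[0,-0.02,0],[0,0,0]],[0,[0,-0.014,0],[0,0,0]],[0,[0,-0.008,0],[0,0,0]],[0,[0,0,0],[0,0,0]],[0,[0,0,0],[0,0,0]]]}}

```text
clock: 4.42
tcp_pos: [0.521, 0.1549, 0.2601]
orientation: [-1.57, -0.067, 0.067]
contact_force: [-0.9, -0.5, -0.5]
grip_width: 0.0077
```

Run:
```python
from plan import *
plan((.654,-.003,.26),98.4)
o=r.get_obs();print(o["contact_force"].round(2),o["moment"].round(2),o["grip_width"])
f=r.grab_frame("scene"); np.savez("s2.npz",**f);cv2.imwrite("pics/s2.png",cv2.resize(f["image"][120:320,220:540,::-1],None,fx=2.4,fy=2.4))
```

```text
t 4.42 tcp [0.521  0.1549 0.2601] jaw ang 94.86 tilt [-0. -1.  0.]
turn tool deg [-0.01 -3.54 -0.01] | shift now-axes [ 0.1191  0.     -0.1686] | shift after-turn axes [ 1.085e-01  1.000e-04 -1.757e-01] dist 0.206
[-0.88 -0.49 -0.52] [-0.02  0.    0.02] 0.0076534419975621245
```

View pics/s2.png

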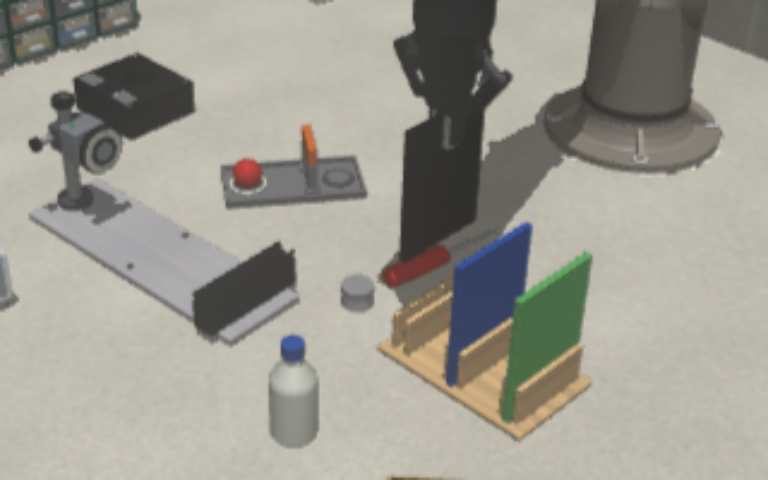

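The panel hangs upright in the gripper and its neighbours haven't moved. Next I turn it and carry it over the slot.

Request:
{"method": "jog_arm", "body": {"motion": [[0,[0,0,0],[0,-3.54,0]],[0,[0.0085,0,-0.0137],[0,0,0]],[0,[0.0125,0,-0.02],[0,0,0]],[0,[0.0125,0,-0.02],[0,0,0]],[0,[0.0125,0,-0.02],[0,0,0]],[0,[0.0125,0,-0.0205],[0,0,0]],[0,[0.0125,0,-0.0205],[0,0,0]],[0,[0.0125,0,-0.0205],[0,0,0]],[0,[0.0125,0,-0.0205],[0,0,0]],[0,[0.0125,0,-0.02],[0,0,0]]]}}

```text
clock: 5.3
tcp_pos: [0.6541, -0.004, 0.2584]
orientation: [-1.568, -0.113, 0.117]
contact_force: [0.6, 0.2, -1.9]
grip_width: 0.0074
```

Request:
{"method": "jog_arm", "body": {"motion": [[0,[0,0.01,0],[0,0,0]],[0,[0,0.02,0],[0,0,0]],[0,[0,0.01,0],[0,0,0]],[0,[0,0,0],[0,0,0]],[0,[0,0,0],[0,0,0]],[0,[0,0,0],[0,0,0]]]}}

```text
clock: 5.8
tcp_pos: [0.6544, -0.0025, 0.2207]
orientation: [-1.568, -0.116, 0.115]
contact_force: [0.4, -0.0, -1.5]
grip_width: 0.0073
```

Run:
```python
from plan import *
plan((.654,-.003,.22),98.4)
def crop(f,u0,v0,u1,v1,k,n):
    I=f["image"][v0:v1,u0:u1,::-1].astype(float)
    I=np.clip(255*(I/255)**.5,0,255).astype(np.uint8)
    I=cv2.resize(I,None,fx=k,fy=k,interpolation=cv2.INTER_NEAREST)
    for u in range(u0,u1,10): cv2.putText(I,str(u),((u-u0)*k,10),0,.35,(0,0,255),1)
    for v in range(v0,v1,10): cv2.putText(I,str(v),(0,(v-v0)*k+4),0,.35,(0,0,255),1)
    cv2.imwrite("pics/"+n,I)
for n in("scene","top","wrist"):
    f=r.grab_frame(n);np.savez(n+"3.npz",**f)
    if n=="scene":crop(f,270,140,380,270,4,"c3s.png")
    if n=="top":crop(f,250,120,350,220,6,"c3t.png")
    if n=="wrist":cv2.imwrite("pics/w3.png",f["image"][:,:,::-1])
```

```text
t 5.8 tcp [ 0.6544 -0.0025  0.2207] jaw ang 98.44 tilt [ 0. -1.  0.]
turn tool deg [-0.    0.04  0.02] | shift now-axes [-0.0005  0.0007 -0.0004] | shift after-turn axes [-0.0005  0.0007 -0.0004] dist 0.001
```

View pics/c3s.png

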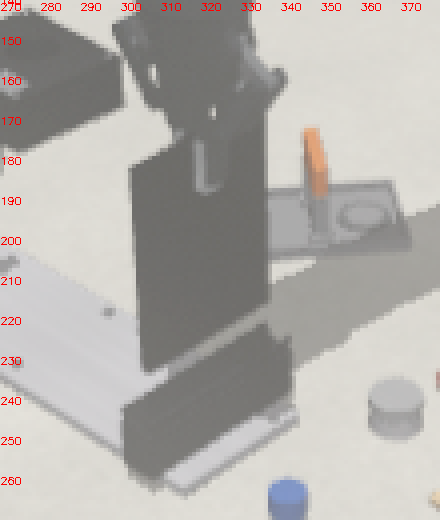

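View pics/w3.png

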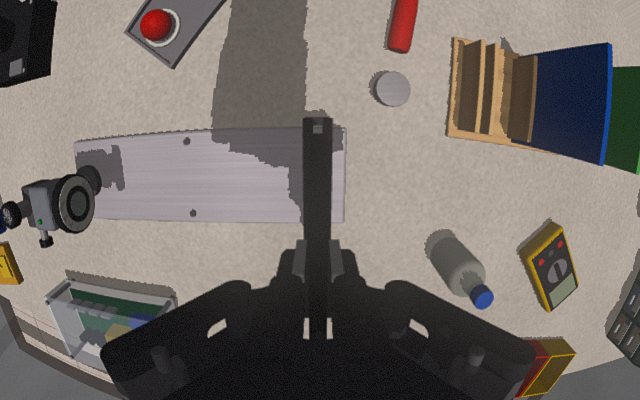

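Run:
```python
from h import *
s=load("scene3.npz");t=load("top3.npz")
p=edge(s,(308,231.5),(335.5,215.5),.0874);print(p, p.mean(0), np.degrees(np.arctan2(*(p[0]-p[1])[::-1])))
print(ray(s,[(306.2,232.5),(336.2,215)],.0874))
a=np.radians(8.4);X=np.array([np.cos(a),np.sin(a),0]);Y=np.array([-np.sin(a),np.cos(a),0])
S=np.array([.654,-.003,0])
pts=[S+X*sx*.065+Y*sy*.011+[0,0,.058] for sx in(-1,1) for sy in(-1,1)]
print(proj(s,pts).round(1));print(proj(load("wrist3.npz"),pts) if 0 else "")
# depth of panel +y face & its plane
W=cloud(s);m=np.zeros((400,640),bool);m[190:212,306:334]=1
P=W[m];P=P[np.isfinite(P).all(1)]
d=(P-S)@Y;print("face offset from slot centre along stand y (expect +.004):",np.median(d),np.percentile(d,[10,90]))
xx=(P-S)@X;print(np.polyfit(xx,d,1),np.polyfit(P[:,2],d,1))
# stand wall outer face, +y
m[:]=0;m[240:250,305:330]=1
P=W[m];d=(P-S)@Y;print("wall face",np.median(d),np.median(P[:,2]))
```

```text
[[ 0.70144592  0.00760344]
 [ 0.60307933 -0.00719093]] [6.52262621e-01 2.06258508e-04] 8.553197118328711
[[ 0.70653502  0.00501149  0.0874    ]
 [ 0.59975957 -0.00918956  0.0874    ]]
[[335.6 220.5]
 [341.5 223.7]
 [300.4 242. ]
 [306.3 245.6]]

face offset from slot centre along stand y (expect +.004): 0.005699119972916744 [0.00370189 0.00759884]
[0.00052116 0.00566428] [0.00463243 0.00490839]
wall face nan nan
```

View pics/c3t.png

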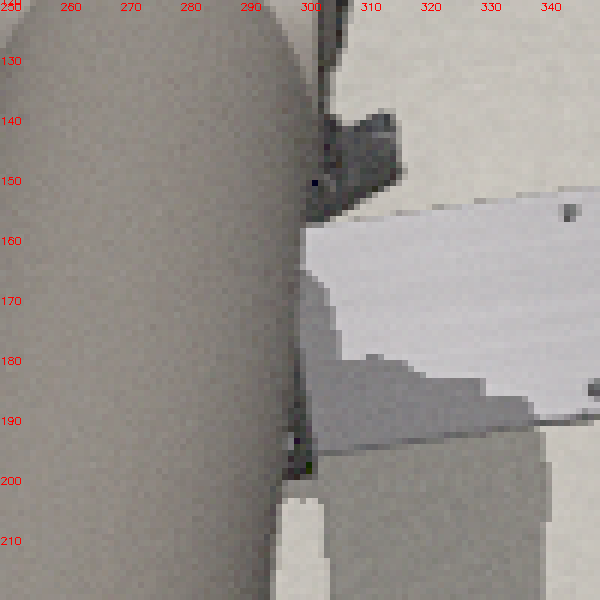

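The predicted slot corners match the scene view to within a pixel, and the panel hangs within about 1–2 mm of the slot axis. I'll lower it into the flare, then go slowly.

Request:
{"method": "jog_arm", "body": {"motion": [[0,[-0.0005,0.007,-0.0003],[0,0,0]],[0,[0,0.007,0],[0,0,0]],[0,[0,0.007,0],[0,0,0]],[0,[0,0.006,0],[0,0,0]],[0,[0,0.004,0],[0,0,0]],[0,[0,0.003,0],[0,0,0]],[0,[0,0,0],[0,0,0]]]}}

```text
clock: 6.53
tcp_pos: [0.6534, -0.0033, 0.1853]
orientation: [-1.568, -0.114, 0.116]
contact_force: [0.2, 0.5, -0.9]
grip_width: 0.0076
```

Request:
{"method": "jog_arm", "body": {"motion": [[0,[0,0.002,0],[0,0,0]],[0,[0,0.002,0],[0,0,0]],[0,[0,0.002,0],[0,0,0]],[0,[0,0.001,0],[0,0,0]],[0,[0,0,0],[0,0,0]]]}}

```text
clock: 6.95
tcp_pos: [0.6537, -0.0033, 0.1791]
orientation: [-1.568, -0.115, 0.115]
contact_force: [-0.2, -0.7, -0.5]
grip_width: 0.0073
```

Request:
{"method": "jog_arm", "body": {"motion": [[0,[0,0.002,0],[0,0,0]],[0,[0,0.002,0],[0,0,0]],[0,[0,0.002,0],[0,0,0]],[0,[0,0,0],[0,0,0]]]}}

```text
clock: 7.28
tcp_pos: [0.6535, -0.0033, 0.1727]
orientation: [-1.568, -0.115, 0.116]
contact_force: [0.2, -0.0, -1.0]
grip_width: 0.0077
```

Run:
```python
from plan import *
plan((.654,-.003,.1456),98.4)
o=r.get_obs();print(o["contact_force"].round(2),o["moment"].round(2),o["grip_width"])
```

```text
t 7.28 tcp [ 0.6535 -0.0033  0.1727] jaw ang 98.4 tilt [-0.001 -1.     0.   ]
turn tool deg [-0.    0.   -0.05] | shift now-axes [0.0005 0.0271 0.0003] | shift after-turn axes [0.0005 0.0271 0.0003] dist 0.027
[ 0.24 -0.05 -0.99] [-0.   -0.01 -0.07] 0.007695164225123661
```

Request:
{"method": "jog_arm", "body": {"motion": [[0,[0,0.003,0],[0,0,0]],[0,[0,0.003,0],[0,0,0]],[0,[0,0.003,0],[0,0,0]],[0,[0,0.003,0],[0,0,0]],[0,[0,0.003,0],[0,0,0]],[0,[0,0.003,0],[0,0,0]],[0,[0,0.003,0],[0,0,0]],[0,[0,0,0],[0,0,0]]]}}

```text
clock: 7.95
tcp_pos: [0.6534, -0.0033, 0.1515]
orientation: [-1.568, -0.114, 0.116]
contact_force: [-0.4, 0.1, -1.6]
grip_width: 0.0075
```

Request:
{"method": "jog_arm", "body": {"motion": [[0,[0,0.001,0],[0,0,0]],[0,[0,0.001,0],[0,0,0]],[0,[0,0.001,0],[0,0,0]],[0,[0,0.001,0],[0,0,0]],[0,[0,0,0],[0,0,0]],[0,[0,0,0],[0,0,0]]]}}

```text
clock: 8.45
tcp_pos: [0.6538, -0.0033, 0.1483]
orientation: [-1.568, -0.115, 0.115]
contact_force: [-0.3, 0.5, -0.9]
grip_width: 0.0076
```

Request:
{"method": "jog_arm", "body": {"motion": [[0,[0,0.001,0],[0,0,0]],[0,[0,0.001,0],[0,0,0]],[0,[0,0.001,0],[0,0,0]],[0,[0,0,0],[0,0,0]],[0,[0,0,0],[0,0,0]]]}}

```text
clock: 8.87
tcp_pos: [0.6539, -0.0034, 0.1458]
orientation: [-1.568, -0.115, 0.115]
contact_force: [-1.9, 0.3, 4.2]
grip_width: 0.0077
```

Request:
{"method": "jog_arm", "body": {"motion": [[0,[0,0.001,0],[0,0,0]],[0,[0,0,0],[0,0,0]],[0,[0,0,0],[0,0,0]]]}}

```text
clock: 9.12
tcp_pos: [0.654, -0.0035, 0.1457]
orientation: [-1.567, -0.115, 0.114]
contact_force: [-5.4, 0.6, 10.9]
grip_width: 0.0074
```

Contact came at exactly the predicted height (0.1457 m), so the panel is on the slot floor. Now I release it.

Request:
{"method": "jog_arm", "body": {"motion": [[0.15,[0,0,0],[0,0,0]],[0.3,[0,0,0],[0,0,0]],[0.5,[0,0,0],[0,0,0]],[0.5,[0,0,0],[0,0,0]],[0.5,[0,0,0],[0,0,0]],[0.5,[0,0,0],[0,0,0]]]}}

```text
clock: 9.62
tcp_pos: [0.6538, -0.0033, 0.1441]
orientation: [-1.568, -0.115, 0.115]
contact_force: [-0.1, 0.1, 0.2]
grip_width: 0.0429
```

Request:
{"method": "jog_arm", "body": {"motion": [[0.5,[0,-0.01,0],[0,0,0]],[0.5,[0,-0.02,0],[0,0,0]],[0.5,[0,-0.02,0],[0,0,0]],[0.5,[0,-0.02,0],[0,0,0]],[0.5,[0,-0.02,0],[0,0,0]],[0.5,[0,-0.01,0],[0,0,0]]]}}

```text
clock: 10.12
tcp_pos: [0.655, -0.0036, 0.2478]
orientation: [-1.568, -0.118, 0.112]
contact_force: [0.7, 0.4, 0.4]
grip_width: 0.0425
```

Run:
```python
from plan import *
plan((.431,-.1694,.25),-30.7); plan((.431,-.1694,.25),-30.7,flip=True)
print(r.get_obs()["joints"].round(2))
s=r.grab_frame("scene");np.savez("scene4.npz",**s)
I=np.clip(255*(s["image"][140:270,270:380,::-1]/255.)**.5,0,255).astype(np.uint8)
cv2.imwrite("pics/c4s.png",cv2.resize(I,None,fx=4,fy=4))
w=r.grab_frame("wrist");np.savez("wrist4.npz",**w);cv2.imwrite("pics/w4.png",w["image"][:,:,::-1])
a=np.radians(8.4);X=np.array([np.cos(a),np.sin(a),0]);Y=np.array([-np.sin(a),np.cos(a),0])
S=np.array([.654,-.003,0])
pts=[S+X*sx*.055+Y*.004+[0,0,z] for z in (.162,) for sx in(-1,1)]
print(proj(s,pts).round(1))
W=cloud(s);P=W[190:225,312:330].reshape(-1,3);P=P[np.isfinite(P).all(1)];d=(P-S)@Y
print(np.median(d),np.polyfit((P-S)@X,d,1),np.polyfit(P[:,2],d,1))
```

```text
t 10.12 tcp [ 0.655  -0.0036  0.2478] jaw ang 98.39 tilt [ 0.004 -1.    -0.   ]
turn tool deg [ -0.26 129.09   0.15] | shift now-axes [-0.2458 -0.0032 -0.1314] | shift after-turn axes [ 0.257  -0.0022 -0.108 ] dist 0.279
t 10.12 tcp [ 0.655  -0.0036  0.2478] jaw ang 98.39 tilt [ 0.004 -1.    -0.   ]
turn tool deg [  0.12 -50.91   0.22] | shift now-axes [-0.2458 -0.0032 -0.1314] | shift after-turn axes [-0.257  -0.0022  0.108 ] dist 0.279
[-0.31  0.45  0.31  1.63 -0.15  1.08  1.76]
[[336.5 191.3]
 [305.2 208.8]]
0.004073983697273321 [ 1.04955873e+00 -2.64140625e-04] [ 1.45738124 -0.19094737]
```

View pics/c4s.png

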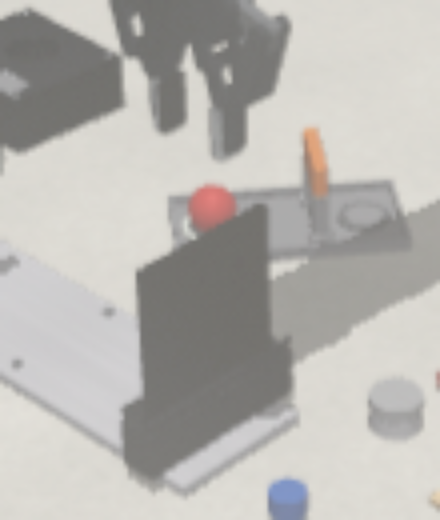

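View pics/w4.png

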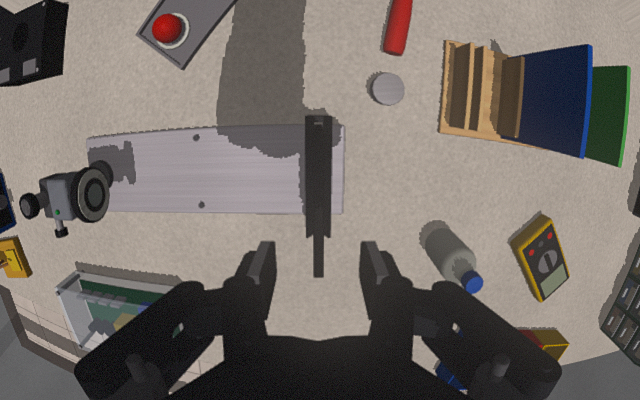

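Run:
```python
from h import *
s=load("scene4.npz");w=load("wrist4.npz")
a=np.radians(8.4);X=np.array([np.cos(a),np.sin(a),0]);Y=np.array([-np.sin(a),np.cos(a),0]);S=np.array([.654,-.003,0])
u0,v0,u1,v1=295,183,350,265;k=9
I=np.clip(255*(s["image"][v0:v1,u0:u1,::-1]/255.)**.5,0,255).astype(np.uint8);I=cv2.resize(I,None,fx=k,fy=k,interpolation=cv2.INTER_NEAREST)
for sy in (-.004,.004):
  q=[S+X*sx*.055+Y*sy+[0,0,z] for sx,z in((-1,.012),(-1,.162),(1,.162),(1,.012))]
  P=((proj(s,q)+.5-[u0,v0])*k).astype(int);cv2.polylines(I,[P],False,(0,255,0) if sy>0 else (0,200,255),1)
cv2.imwrite("pics/c4o.png",I)
for nm,i in(("edge upper",0),):
    p=edge(s,(306,206.5),(333,192.5),.162);print(p,((p-S[:2])@Y[:2]),((p-S[:2])@X[:2]))
W=cloud(s)
for u in range(305,337,3):
    col=s["image"][:,u].mean(1); v=[v for v in range(188,215) if col[v]<55 and col[v-1]>=55][:1]
    if v: print(u,v,W[v[0]+1,u].round(4),end="; ")
```

```text
[[ 6.99688384e-01 -6.32122968e-04]
 [ 6.06940098e-01 -1.45933618e-02]] [-0.00433182 -0.00459434] [ 0.04554416 -0.04824865]
305 [208] [0.709  0.0098 0.1624]; 308 [206] [0.698  0.0068 0.1621]; 311 [204] [0.6877 0.005  0.1628]; 314 [203] [0.679  0.0056 0.1624]; 317 [201] [0.6689 0.0043 0.1635]; 320 [199] [ 0.656  -0.0008  0.1616]; 323 [197] [ 0.6442 -0.0042  0.1612]; 326 [196] [0.6387 0.0013 0.1647]; 329 [194] [ 0.6255 -0.0037  0.1629]; 332 [193] [ 0.6154 -0.0045  0.1615]; 335 [191] [ 0.604  -0.0067  0.162 ];
```

View pics/c4o.png

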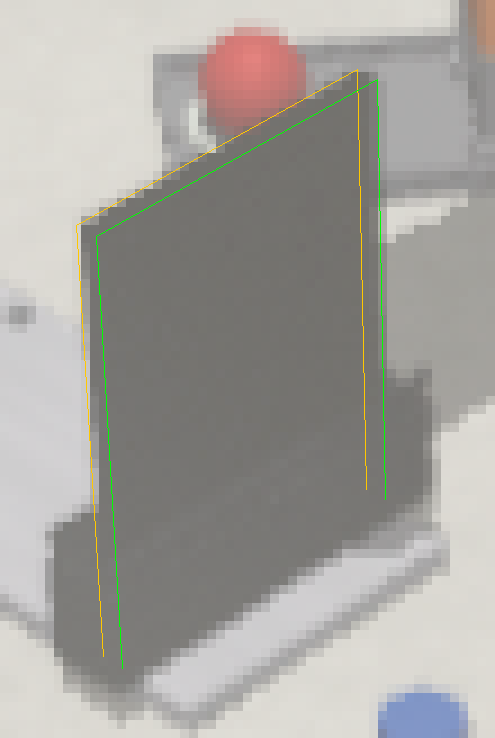

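The panel is seated upright and level. The drawn outline for a panel on the slot floor coincides with the image, and its top edge is at 0.162 m all along. Next I go to the tray, with a −129° turn (in tool y: +129) because of the joint 7 range.

Request:
{"method": "jog_arm", "body": {"motion": [[0.45,[-0.0246,-0.0003,-0.0131],[0,0,0]],[0.45,[-0.0246,-0.0003,-0.0131],[0,0,0]],[0.45,[-0.0246,-0.0003,-0.0131],[0,0,0]],[0.45,[-0.0246,-0.0003,-0.0131],[0,0,0]],[0.45,[-0.0246,-0.0003,-0.0131],[0,0,0]],[0.45,[-0.0246,-0.0003,-0.0131],[0,0,0]],[0.45,[-0.0246,-0.0003,-0.0131],[0,0,0]],[0.45,[-0.0246,-0.0003,-0.0131],[0,0,0]],[0.45,[-0.0246,-0.0003,-0.0131],[0,0,0]],[0.45,[-0.0246,-0.0003,-0.0131],[0,0,0]]]}}

```text
clock: 11.05
tcp_pos: [0.4277, -0.1693, 0.2462]
orientation: [-1.567, -0.114, 0.117]
contact_force: [-0.5, 0.3, -0.0]
grip_width: 0.0385
```

Request:
{"method": "jog_arm", "body": {"motion": [[0.45,[0,0,0],[0,7,0]],[0.45,[0,0,0],[0,7,0]],[0.45,[0,0,0],[0,7,0]],[0.45,[0,0,0],[0,7,0]],[0.45,[0,0,0],[0,7,0]],[0.45,[0,0,0],[0,7,0]],[0.45,[0,0,0],[0,7,0]],[0.45,[0,0,0],[0,7,0]],[0.45,[0,0,0],[0,7,0]],[0.45,[0,0,0],[0,7,0]]]}}

```text
clock: 11.88
tcp_pos: [0.4288, -0.1686, 0.2462]
orientation: [-1.403, 0.843, -0.84]
contact_force: [-0.3, -0.7, -0.4]
grip_width: 0.0385
```

Request:
{"method": "jog_arm", "body": {"motion": [[0.45,[0,0,0],[0,7,0]],[0.45,[0,0,0],[0,7,0]],[0.45,[0,0,0],[0,7,0]],[0.45,[0,0,0],[0,7,0]],[0.45,[0,0,0],[0,7,0]],[0.45,[0,0,0],[0,7,0]],[0.45,[0,0,0],[0,7,0]],[0.45,[0,0,0],[0,7,0]],[0.45,[0,0,0],[0,3,0]],[0.45,[0,0,0],[0,0,0]]]}}

```text
clock: 12.72
tcp_pos: [0.4289, -0.1686, 0.2463]
orientation: [-0.908, 1.593, -1.591]
contact_force: [-0.8, -0.6, 0.1]
grip_width: 0.0382
```

Run:
```python
from plan import *
plan((.431,-.1694,.056),-30.7)
print(r.get_obs()["joints"].round(2))
w=r.grab_frame("wrist");np.savez("wrist5.npz",**w);cv2.imwrite("pics/w5.png",w["image"][:,:,::-1])
```

```text
t 12.72 tcp [ 0.4289 -0.1686  0.2463] jaw ang -30.69 tilt [ 0.001 -1.    -0.002]
turn tool deg [0.09 0.01 0.05] | shift now-axes [-0.0006  0.1903  0.0025] | shift after-turn axes [-0.0004  0.1903  0.0022] dist 0.19
[-0.33  0.13  0.63  2.08 -0.09  0.96 -0.19]
```

View pics/w5.png

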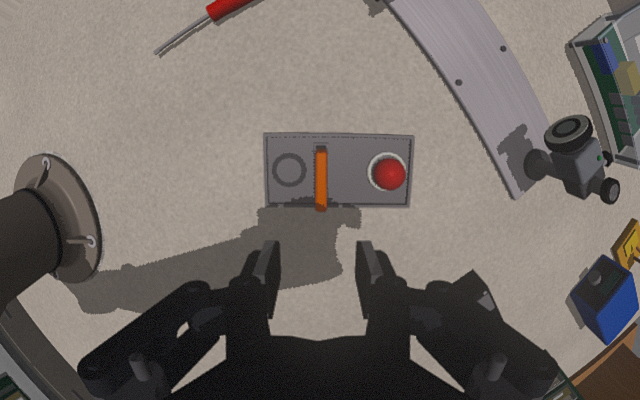

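The bar (column 321) lies between the pads (277 and 358), about 2 mm right of centre, which agrees with the planned shift. Next I descend.

Request:
{"method": "jog_arm", "body": {"motion": [[0.45,[-0.0005,0.02,0.0023],[0,0,0]],[0.45,[0,0.03,0],[0,0,0]],[0.45,[0,0.03,0],[0,0,0]],[0.45,[0,0.03,0],[0,0,0]],[0.45,[0,0.02,0],[0,0,0]],[0.45,[0,0.01,0],[0,0,0]],[0.45,[0,0,0],[0,0,0]]]}}

```text
clock: 13.35
tcp_pos: [0.4302, -0.1693, 0.1053]
orientation: [-0.912, 1.593, -1.588]
contact_force: [0.6, 0.0, 1.2]
grip_width: 0.0386
```

Run:
```python
from plan import *
plan((.431,-.1694,.056),-30.7)
w=r.grab_frame("wrist");np.savez("wrist6.npz",**w);cv2.imwrite("pics/w6.png",w["image"][:,:,::-1])
```

```text
t 13.35 tcp [ 0.4302 -0.1693  0.1053] jaw ang -30.53 tilt [ 0.002 -1.    -0.004]
turn tool deg [0.24 0.17 0.12] | shift now-axes [-0.0004  0.0493  0.0009] | shift after-turn axes [-0.0003  0.0493  0.0007] dist 0.049
```

View pics/w6.png

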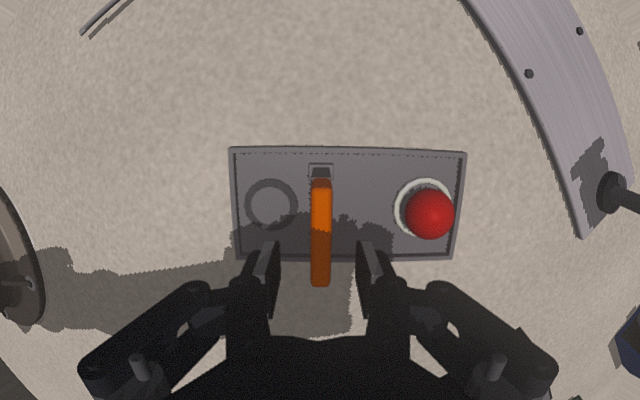

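Request:
{"method": "jog_arm", "body": {"motion": [[0.45,[0,0.012,0.0007],[0,0,0]],[0.45,[0,0.012,0],[0,0,0]],[0.45,[0,0.012,0],[0,0,0]],[0.45,[0,0.008,0],[0,0,0]],[0.45,[0,0.005,0],[0,0,0]],[0.45,[0,0,0],[0,0,0]]]}}

```text
clock: 13.9
tcp_pos: [0.4326, -0.17, 0.0584]
orientation: [-0.907, 1.59, -1.59]
contact_force: [-0.1, -0.5, 0.2]
grip_width: 0.0384
```

Request:
{"method": "jog_arm", "body": {"motion": [[0.35,[0,0,0],[0,0,0]],[0.25,[0,0,0],[0,0,0]],[0.2,[0,0,0],[0,0,0]],[0.15,[0,0,0],[0,0,0]],[0.1,[0,0,0],[0,0,0]],[0.05,[0,0,0],[0,0,0]],[0,[0,0,0],[0,0,0]],[0,[0,0,0],[0,0,0]],[0,[0,0,0],[0,0,0]]], "force": 60}}

```text
clock: 14.65
tcp_pos: [0.4325, -0.1699, 0.0588]
orientation: [-0.907, 1.591, -1.59]
contact_force: [-1.9, 1.3, 6.1]
grip_width: 0.0111
```

Run:
```python
from plan import *
plan((.431,-.1694,.056),-30.7)
o=r.get_obs();print(o["contact_force"].round(2),o["moment"].round(2),o["grip_width"])
w=r.grab_frame("wrist");np.savez("wrist7.npz",**w);cv2.imwrite("pics/w7.png",w["image"][:,:,::-1])
```

```text
t 14.65 tcp [ 0.4325 -0.1699  0.0588] jaw ang -30.61 tilt [-0.001 -1.    -0.   ]
turn tool deg [ 0.    0.09 -0.03] | shift now-axes [ 0.0003  0.0028 -0.0015] | shift after-turn axes [ 0.0003  0.0028 -0.0015] dist 0.003
[-1.92  1.26  6.09] [ 0.18  0.36 -0.06] 0.011077141175418437
```

View pics/w7.png

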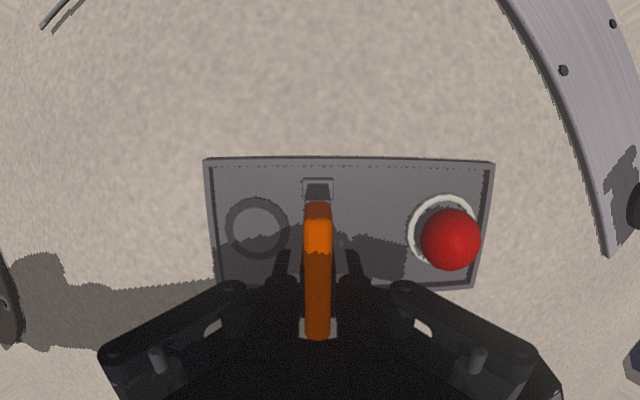

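The handle is gripped at 11.1 mm and the ball is in its pocket. Now a gentle lift.

Request:
{"method": "jog_arm", "body": {"motion": [[0,[0,-0.002,0],[0,0,0]],[0,[0,-0.004,0],[0,0,0]],[0,[0,-0.006,0],[0,0,0]],[0,[0,-0.008,0],[0,0,0]],[0,[0,-0.008,0],[0,0,0]],[0,[0,-0.006,0],[0,0,0]],[0,[0,-0.004,0],[0,0,0]],[0,[0,-0.002,0],[0,0,0]],[0,[0,0,0],[0,0,0]],[0,[0,0,0],[0,0,0]]]}}

```text
clock: 15.53
tcp_pos: [0.4324, -0.1699, 0.0983]
orientation: [-0.907, 1.591, -1.59]
contact_force: [-0.5, -0.1, -2.1]
grip_width: 0.0109
```

```bash
cat > tray.py <<'E'
from plan import *
plan((.5923,-.1324,.150),8.4)
o=r.get_obs();print(o["contact_force"].round(2),o["moment"].round(2),o["grip_width"])
import sys
n=sys.argv[1]
for c in("wrist","scene","top"):
    w=r.grab_frame(c);np.savez(f"{c}{n}.npz",**w)
    I=w["image"][:,:,::-1]
    if c=="scene": I=cv2.resize(I[100:280,220:420],None,fx=4,fy=3.3)if 0 else cv2.resize(I[110:270,220:400],None,fx=4.4,fy=3.7) if 0 else cv2.resize(I[110:250,220:400],None,fx=4.2,fy=4.2)
    if c=="top": I=cv2.resize(I[130:270,270:440],None,fx=4,fy=4)
    cv2.imwrite(f"pics/{c}{n}.png",I)
E
python3 tray.py 8
```

```text
t 15.53 tcp [ 0.4324 -0.1699  0.0983] jaw ang -30.59 tilt [-0. -1. -0.]
turn tool deg [-0.000e+00 -3.899e+01 -1.000e-02] | shift now-axes [-0.1136 -0.0517  0.1186] | shift after-turn axes [-0.0137 -0.0517  0.1636] dist 0.172
[-0.45 -0.1  -2.15] [ 0.04  0.09 -0.02] 0.010863238387995374
```

View pics/wrist8.png

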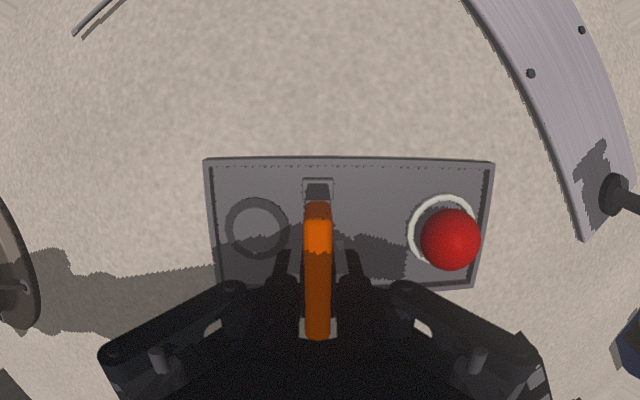

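View pics/scene8.png

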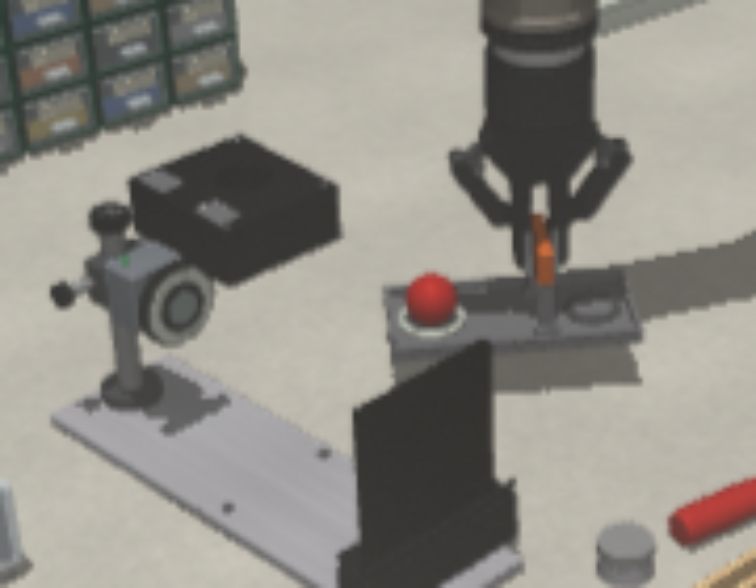

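The tray is level in the air and the wrist view is unchanged relative to the hand. Next I lift further and turn.

Request:
{"method": "jog_arm", "body": {"motion": [[0,[0,-0.002,0],[0,-1.5,0]],[0,[0,-0.004,0],[0,-3,0]],[0,[0,-0.006,0],[0,-4,0]],[0,[0,-0.007,0],[0,-5,0]],[0,[0,-0.007,0],[0,-6,0]],[0,[0,-0.007,0],[0,-6,0]],[0,[0,-0.007,0],[0,-5,0]],[0,[0,-0.006,0],[0,-4,0]],[0,[0,-0.004,0],[0,-3,0]],[0,[0,-0.002,0],[0,-1.5,0]]]}}

```text
clock: 16.52
tcp_pos: [0.4325, -0.1702, 0.1508]
orientation: [-1.276, 1.098, -1.098]
contact_force: [-0.1, -0.5, -2.5]
grip_width: 0.0113
```

Request:
{"method": "jog_arm", "body": {"motion": [[0,[0,0,0.003],[0,0,0]],[0,[0,0,0.006],[0,0,0]],[0,[-0.001,0,0.01],[0,0,0]],[0,[-0.001,0,0.012],[0,0,0]],[0,[-0.002,0,0.013],[0,0,0]],[0,[-0.002,0,0.013],[0,0,0]],[0,[-0.002,0,0.013],[0,0,0]],[0,[-0.002,0,0.013],[0,0,0]],[0,[-0.002,0,0.012],[0,0,0]],[0,[-0.002,0,0.012],[0,0,0]]]}}

```text
clock: 17.35
tcp_pos: [0.5376, -0.1399, 0.1501]
orientation: [-1.275, 1.1, -1.1]
contact_force: [0.0, -0.7, -2.9]
grip_width: 0.0111
```

Request:
{"method": "jog_arm", "body": {"motion": [[0,[0,0,0.012],[0,0,0]],[0,[0,0,0.012],[0,0,0]],[0,[0,0,0.011],[0,0,0]],[0,[0,0,0.009],[0,0,0]],[0,[0,0,0.007],[0,0,0]],[0,[0,0,0.0045],[0,0,0]],[0,[0,0,0.002],[0,0,0]],[0,[0,0,0],[0,0,0]],[0,[0,0,0],[0,0,0]],[0,[0,0,0],[0,0,0]]]}}

```text
clock: 18.18
tcp_pos: [0.5925, -0.1323, 0.1502]
orientation: [-1.275, 1.101, -1.101]
contact_force: [-0.4, -0.6, -2.7]
grip_width: 0.0113
```

```bash
python3 tray.py 9
```

```text
t 18.18 tcp [ 0.5925 -0.1323  0.1502] jaw ang 8.37 tilt [-0.    -1.    -0.001]
turn tool deg [ 0.03 -0.03 -0.01] | shift now-axes [ 0.      0.0002 -0.0002] | shift after-turn axes [ 0.      0.0002 -0.0002] dist 0.0
[-0.38 -0.55 -2.68] [-0.01  0.06  0.03] 0.011260346636206182
```

View pics/wrist9.png

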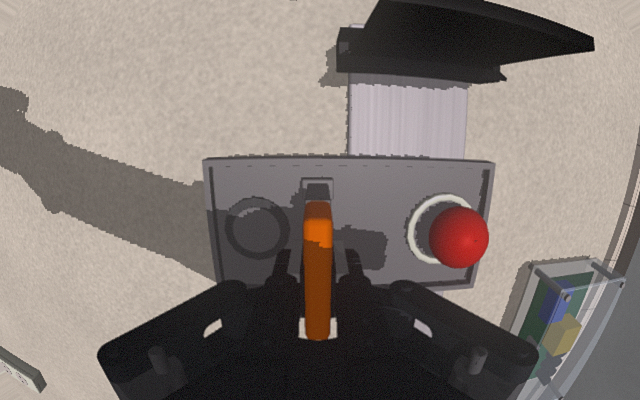

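View pics/scene9.png

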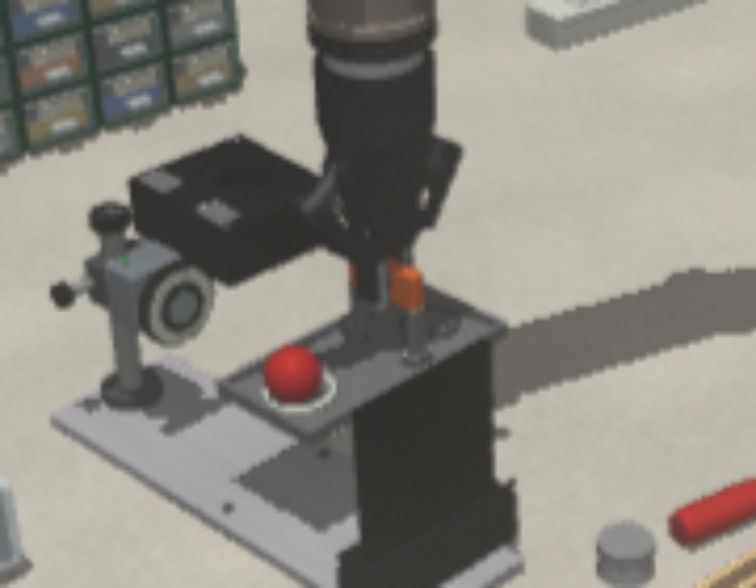

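View pics/top9.png

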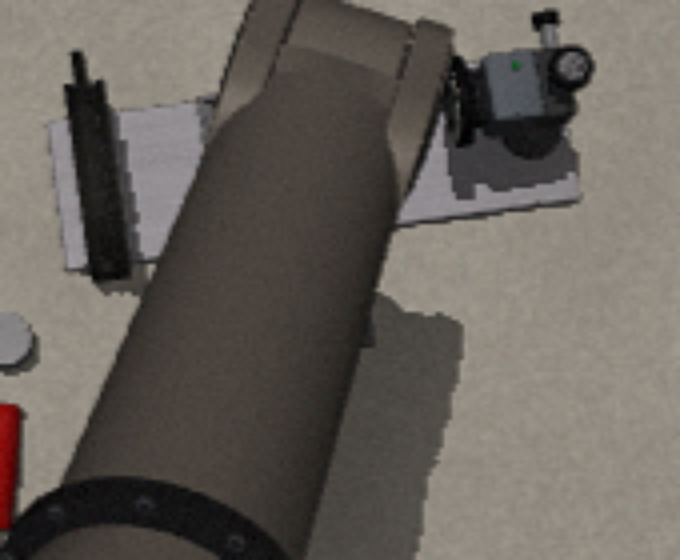

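```bash
cat > ball.py <<'E'
from h import *
import sys
from scipy.optimize import least_squares
n=sys.argv[1]
T=np.array([.6714,-.1207,.115]);a=np.radians(8.4);B=np.c_[[np.cos(a),np.sin(a),0],[-np.sin(a),np.cos(a),0],[0,0,1]]
def redm(I,lo=80):
    I=I.astype(int);return ((I[...,0]>lo)&(I[...,1]<.45*I[...,0])&(I[...,2]<.45*I[...,0])).astype(np.uint8)
def comp(m,near):
    k,l,st,c=cv2.connectedComponentsWithStats(m)
    i=min(range(1,k),key=lambda i:np.hypot(*(c[i]-near)) if st[i,4]>50 else 1e9);return l==i
s=load(f"scene{n}.npz");m=comp(redm(s["image"]),proj(s,T)[0])
W=cloud(s)[m];W=W[np.isfinite(W).all(1)]
def fit(W,o):
    c0=W.mean(0)+(W.mean(0)-o)/np.linalg.norm(W.mean(0)-o)*.01
    return least_squares(lambda c:np.linalg.norm(W-c,axis=1)-.019,c0,loss="soft_l1",f_scale=.002).x
c=fit(W,s["xyz"]);print("scene sphere",c.round(4),"off stand",((c-T)@B).round(4), m.sum())
cs=cv2.findContours(m.astype(np.uint8),0,cv2.CHAIN_APPROX_NONE)[0];(u,v),rad=cv2.minEnclosingCircle(max(cs,key=len));q=ray(s,[(u,v)],c[2])[0];print("scene circle",(u,v,rad),"on ball z:",q.round(4),((q-T)@B).round(4), "at z=.115",((ray(s,[(u,v)],.115)[0]-T)@B).round(4),"pred px",proj(s,T).round(1))
w=load(f"wrist{n}.npz")
v,u=np.mgrid[0:400,0:640];dx=(u-w["cx"])/w["fx"];dy=(v-w["cy"])/w["fy"];th=np.hypot(dx,dy);z=w["range_z"]
k=np.tan(th)/np.maximum(th,1e-9)
P=np.stack([dx*k*z,dy*k*z,z],-1)@R.from_rotvec(w["orientation"]).as_matrix().T+w["xyz"];P[z==0]=np.nan
m=comp(redm(w["image"],60),(460,238))
Wc=P[m];Wc=Wc[np.isfinite(Wc).all(1)];Wc=Wc
c=fit(Wc,w["xyz"]);print("wrist sphere",c.round(4),((c-T)@B).round(4),m.sum())
# tray floor plane + white rim centre
tr=(np.abs(P[...,2]-.097)<.02)&(v>165)&(v<285)&(u>220)&(u<480)&(w["image"].max(2)<130)&(~m.astype(bool))
Q=P[tr];A=np.c_[Q[:,:2],np.ones(len(Q))];kk=np.ones(len(Q),bool)
for _ in range(5):
    x=np.linalg.lstsq(A[kk],Q[kk,2],rcond=None)[0];kk=abs(Q[:,2]-A@x)<.004
print("tray floor slopes deg (world x,y)",np.degrees(x[:2]).round(2),"z at ball",(x@[T[0],T[1],1]).round(4),kk.sum())
# panel and lens in wrist view not needed
E
python3 ball.py 9; python3 ball.py 8 | grep slopes
```

```text
scene sphere [ 0.6754 -0.1178  0.1148] off stand [ 0.0044  0.0022 -0.0002] 108
scene circle (289.0, 197.5, 6.18475866317749) on ball z: [ 0.6718 -0.1238  0.1148] [-0.     -0.0032 -0.0002] at z=.115 [ 0.0002 -0.0029 -0.    ] pred px [[289.8 197.9]]
wrist sphere [ 0.6771 -0.1188  0.1136] [ 0.006   0.0011 -0.0014] 2584
tray floor slopes deg (world x,y) [-0.58 -0.42] z at ball 0.0947 19519
tray floor slopes deg (world x,y) [-16.04 -24.95] z at ball 0.0235 986
```

Request:
{"method": "jog_arm", "body": {"motion": [[0,[0,0,0],[0,0,0]],[0,[0,0,0],[0,0,0]],[0,[0,0,0],[0,0,0]],[0,[0,0,0],[0,0,0]],[0,[0,0,0],[0,0,0]],[0,[0,0,0],[0,0,0]]]}}

```text
clock: 18.83
tcp_pos: [0.5931, -0.1321, 0.1503]
orientation: [-1.275, 1.101, -1.1]
contact_force: [0.1, 0.2, -2.9]
grip_width: 0.0112
```

```bash
python3 tray.py 10; sed -i 's/I\[...,0\]>lo/I[...,0]>lo/' ball.py; python3 ball.py 10
python3 - <<'E'
from h import *
s=load("scene10.npz");T=[.6714,-.1207,.115]
I=s["image"][175:225,265:315,::-1].astype(float);I=np.clip(255*(I/255)**.6,0,255).astype(np.uint8);I=cv2.resize(I,None,fx=12,fy=12,interpolation=cv2.INTER_NEAREST)
p=((proj(s,T)[0]+.5-[265,175])*12).astype(int);cv2.circle(I,tuple(p.tolist()),int(12*510*.019/1.37),(0,255,0),1);cv2.drawMarker(I,tuple(p.tolist()),(0,255,0))
J=load("wrist10.npz")["image"][180:290,380:500,::-1];J=cv2.resize(J,None,fx=1.6,fy=1.6)
I[:J.shape[0],-J.shape[1]:]=J
cv2.imwrite("pics/b10.png",I)
E
```

```text
t 18.83 tcp [ 0.5931 -0.1321  0.1503] jaw ang 8.4 tilt [-0. -1. -0.]
turn tool deg [ 0.  0. -0.] | shift now-axes [ 0.0002  0.0003 -0.0009] | shift after-turn axes [ 0.0002  0.0003 -0.0009] dist 0.001
[ 0.09  0.24 -2.88] [-0.07  0.09  0.01] 0.011193578331174217
scene sphere [ 0.675  -0.1172  0.1147] off stand [ 0.0041  0.0029 -0.0003] 106
scene circle (288.875, 198.0, 6.206195831298828) on ball z: [ 0.6734 -0.1221  0.1147] [ 0.0018 -0.0017 -0.0003] at z=.115 [ 0.0021 -0.0013 -0.    ] pred px [[289.8 197.9]]
wrist sphere [ 0.6777 -0.1184  0.1136] [ 0.0066  0.0013 -0.0014] 2577
tray floor slopes deg (world x,y) [-0.56 -0.42] z at ball 0.0948 19451
```

View pics/b10.png

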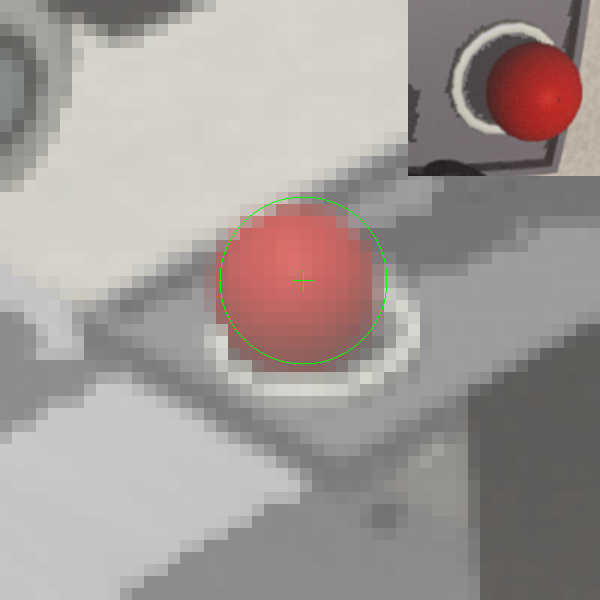

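Run:
```python
from h import *
s=load("scene10.npz")
T=np.array([.6714,-.1207,.115]);a=np.radians(8.4);B=np.c_[[np.cos(a),np.sin(a),0],[-np.sin(a),np.cos(a),0],[0,0,1]]
# soft redness centroid/edges
I=s["image"].astype(float);rd=np.clip((I[...,0]-np.maximum(I[...,1],I[...,2]))/I.max(2),0,1)[185:212,275:305]
rd=rd/np.percentile(rd,97)
rd[rd<.25]=0;v,u=np.mgrid[185:212,275:305];c=[(u*rd).sum()/rd.sum(),(v*rd).sum()/rd.sum()];print("centroid",c,"area r",np.sqrt(rd.clip(0,1).sum()/np.pi))
for uv in (c,(288.67,198.54)):
    for z in(.1145,): q=ray(s,[uv],z)[0];print(q.round(4),((q-T)@B).round(4))
# same for before-lift ball at rest check: pocket rim position vs ball initially
```

```text
centroid [np.float64(289.04722630111064), np.float64(198.2630055471879)] area r 6.582448277030495
[ 0.6736 -0.1209  0.1145] [ 0.0022 -0.0005 -0.0005]
[ 0.6752 -0.1204  0.1145] [ 0.0038 -0.0002 -0.0005]
```

Scene estimates put the ball about 2–4 mm too far along +x, and the wrist camera says about 6 mm. It has rolled to the +x side of its pocket. I'll make a slow 4 mm correction.

Request:
{"method": "jog_arm", "body": {"motion": [[0,[0,0,-0.0003],[0,0,0]],[0,[0.0001,0,-0.0006],[0,0,0]],[0,[0.0001,-0.0002,-0.0007],[0,0,0]],[0,[0.0001,-0.0003,-0.0008],[0,0,0]],[0,[0.0001,0,-0.0007],[0,0,0]],[0,[0.0001,0,-0.0006],[0,0,0]],[0,[0,0,-0.0003],[0,0,0]],[0,[0,0,0],[0,0,0]],[0,[0,0,0],[0,0,0]],[0,[0,0,0],[0,0,0]]]}}

```text
clock: 19.82
tcp_pos: [0.5893, -0.1332, 0.1508]
orientation: [-1.275, 1.101, -1.101]
contact_force: [0.5, -0.2, -3.6]
grip_width: 0.011
```

Request:
{"method": "jog_arm", "body": {"motion": [[0,[0,0,0],[0,0,0]],[0,[0,0,0],[0,0,0]],[0,[0,0,0],[0,0,0]],[0,[0,0,0],[0,0,0]],[0,[0,0,0],[0,0,0]],[0,[0,0,0],[0,0,0]],[0,[0,0,0],[0,0,0]],[0,[0,0,0],[0,0,0]]]}}

```text
clock: 20.48
tcp_pos: [0.5892, -0.1332, 0.1508]
orientation: [-1.275, 1.101, -1.101]
contact_force: [0.1, 0.4, -2.9]
grip_width: 0.0109
```

```bash
python3 tray.py 11;python3 ball.py 11
python3 - <<'E'
from h import *
s=load("scene11.npz");T=np.array([.6714,-.1207,.115]);a=np.radians(8.4);B=np.c_[[np.cos(a),np.sin(a),0],[-np.sin(a),np.cos(a),0],[0,0,1]]
I=s["image"].astype(float);rd=np.clip((I[...,0]-np.maximum(I[...,1],I[...,2]))/I.max(2),0,1)[185:212,275:305]
rd=rd/np.percentile(rd,97)
rd[rd<.25]=0;v,u=np.mgrid[185:212,275:305];c=[(u*rd).sum()/rd.sum(),(v*rd).sum()/rd.sum()];q=ray(s,[c],.1145)[0];print(c,((q-T)@B).round(4))
E
```

```text
t 20.48 tcp [ 0.5892 -0.1332  0.1508] jaw ang 8.4 tilt [-0. -1.  0.]
turn tool deg [-0. -0. -0.] | shift now-axes [-0.0004  0.0008  0.0031] | shift after-turn axes [-0.0004  0.0008  0.0031] dist 0.003
[ 0.07  0.44 -2.93] [-0.06  0.07  0.03] 0.010899550231059733
scene sphere [ 0.6715 -0.1175  0.1155] off stand [0.0006 0.0031 0.0005] 109
scene circle (289.97369384765625, 197.3947296142578, 6.185698986053467) on ball z: [ 0.6701 -0.1217  0.1155] [-0.0015 -0.0008  0.0005] at z=.115 [-0.0019 -0.0013 -0.    ] pred px [[289.8 197.9]]
wrist sphere [ 0.6739 -0.1195  0.1142] [ 0.0026  0.0008 -0.0008] 2584
tray floor slopes deg (world x,y) [-0.54 -0.44] z at ball 0.0953 19674
[np.float64(290.0499133843113), np.float64(197.4155247381415)] [-0.0025 -0.0017 -0.0005]
```

View pics/wrist11.png

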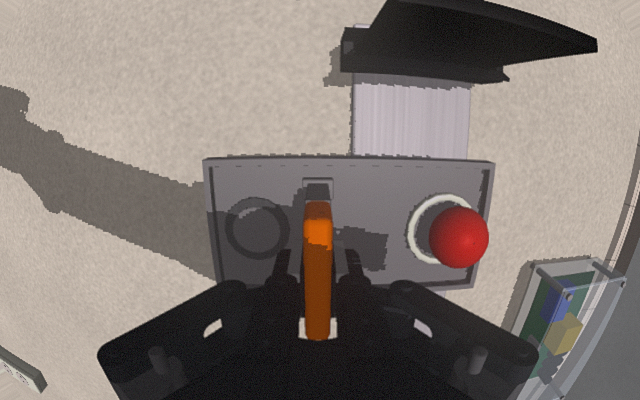

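Run:
```python
from h import *
cv2.imwrite("pics/full11.png",load("scene11.npz")["image"][:,:,::-1])
```

```text
(no output)
```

View pics/full11.png

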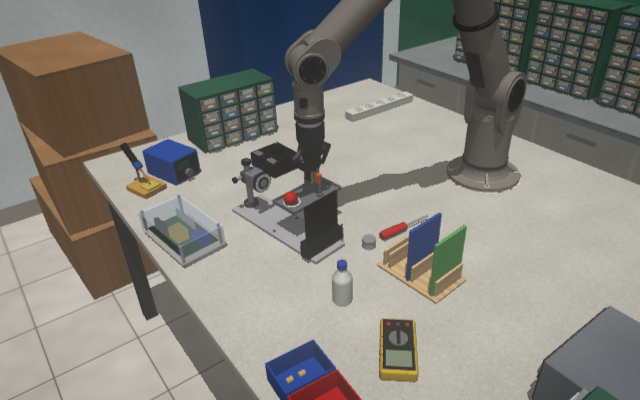

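The ball's position estimates now bracket the view point within about ±3 mm. The ball is at rest in its pocket, and nothing else on the bench has moved. I'm handing in.

Run:
```python
from bench import r
o=r.get_obs();print(abs(o["qvel"]).max(),o["clock"]);r.hand_in()
```

```text
0.0011478765210234444 20.6333
the job is handed in; nothing more can be done
```

I seated the black panel in the slot and let go of it. I then carried the tray to the viewing position and handed the job in at 20.6 s, still holding the tray.

**Panel:** It met the slot floor at the predicted height, with about 11 N at most. After release it stood upright, and its top edge was 0.162 m above the bench along its whole length, which means fully home.

**Tray and ball:**
- **Ball:** It stayed in its pocket, resting on the +x side after a small roll, which I made up for with a slow 4 mm shift.
- **Position:** The last position checks disagreed slightly. Along x the scene camera put the ball 2.5 mm short to 0.6 mm past the view point, and the wrist camera 2.6 mm past it. Along y the estimates ran from −1.7 to +3.1 mm, and height was within about 1 mm.
- **Level:** The tool read level, but wrist depth suggested the tray floor slopes about 0.5°. That is near the measurement noise, so I left it uncorrected.
- **Handle:** It is on the robot's side of the line of sight.
- **Steadiness and contact:** The arm was at rest, and no contact beyond the tray's own weight showed in the forces.

In the last scene picture everything else on the bench looks unmoved. I checked that by eye only.

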